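# Load the dies of a coaster press, press once, unload

## Robot

A 6-joint arm with a two-finger parallel gripper is mounted at the origin on the work surface. World frame = base frame: x ahead of the robot, y to its left, z up, the work surface at z = 0. Lengths are in m, angles in degrees, forces in N, time in s.
With the tool pointing down it reaches from about 0.4 to 0.825 m from the base axis. Payload 7 kg.
Tool frame: the origin (TCP) lies midway between the tips of the shut fingers; the grasp point (between the pads) lies hold_point_z behind it (hold_point_z is the distance from the TCP to the grasp point, in m); z points along the fingers, y is the line along which they close (so a half turn about z gives the same grasp; the last joint's range is limited). The gripper opens to 88 mm and grips with 3 to 60 N. Pads are 19 mm wide; open, the fingers measure 130 mm over their backs; the gripper's body (78 mm by 193 mm) begins 47 mm behind the grasp point.
Start: joints at [91.851, 20.546, 0.682, 0, -70.136, -16.507], TCP at [0.171, 0.653, 0.227] pointing down, gripper open.
Joint ranges: [-176.03, 176.03], [-82.01, 121.73], [-58.28, 71.71], [-173.87, 95.51], [-174.79, -0.11], [-173.66, 173.66]. Speed limits (degrees/s): [136.94, 136.94, 172.46, 180, 180, 180].

## Interface

Orientations are given as [roll, pitch, yaw] about the fixed x, y, z axes, in that order (R = Rz(yaw) Ry(pitch) Rx(roll)).
In Python, from plant import * gives the robot as it stands.
- The arm moves only by the tool step_arm, never from a script. Its argument "steps" is a list that holds one entry, the list of rows, each a list of 6 numbers: the shift along the tool's x, y, z scaled (see below), then the turn, a rotation vector about the tool's x, y, z scaled (see below). In form: [[[tx, ty, tz, wx, wy, wz], ...]]. A call has 1 to 20 rows; each row is the pose to reach, as a shift and turn from the pose commanded when the call began, along the tool's axes at that moment; what a row does not reach only later rows make up. The controller multiplies each number of a shift by 100 mm and each number of a turn by 0.5 rad. A row lasts 1/10 s, in which the tool goes at most 50 mm and 8.59 degrees, less where a joint would pass 70% of its speed; a pose out of reach is approached as far as the arm can. A call with a number of a shift or a turn outside -1 to 1 is refused whole. A call with a gripper value outside its range is refused whole. "jaw" is the closure in counts, from 0 (fully open) to 255 (shut), set as the call begins (left out, the last holds). The fingers move at their own pace and stop on an object; the grip force is fixed at half the most. Time passes only in rows, so rows that repeat a pose let the fingers close. It gives the time, the measured TCP pose, the force, the opening and the grip force at its end, in the units of the state.
- get_obs(): the state, without advancing time (a new reading comes with each control period).
- snapshot(name): name is "scene" or "side" or "wrist"; returns (picture, depth): 400x640x3 uint8, red, green, blue; 400x640 float32, m along the optical axis (not along the pixel's ray), 0 where there is no reading.
- calibration(name): a dict with "mtx" (3x3 intrinsics, pixels), "dist" ([k1, k2, p1, p2, k3] as OpenCV has them; the pictures are not rectified), "rvec" (rotation vector, rad) and "tvec" (3), from world to camera coordinates, as OpenCV has them. Camera axes: x right, y down, z forward; pixel columns grow to the right and rows downward; lengths in m; the calibration is good to about 2 mm. A picture is of the moment at which its call begins: read the wrist's pose just before it. calibration takes no time and is no camera call; for the wrist camera it gives the pose at the moment of the call.
- close_job(): hands the job in; it is judged then, once.
The state is a dict: "clock": time; "joint_pos": joint angles; "qvel": joint speeds; "tau": joint torques, N m; "tool_pos": TCP position; "orientation": TCP orientation; "force": force on the tool from outside, world axes, zero at the start; "moment": the same for the moment, N m; "opening": finger opening in m; "gripper_force": force on a finger pad.
Only numpy, scipy, OpenCV 4.12 (cv2) and the standard library are available. Lean on these libraries where they do the work, as an engineer would, in place of code of your own. Each camera call takes 0.05 s, during which the arm holds its last target. There are 200 camera calls.

## Task

Draw the press carriage out to its outer stop and set every brass die into a nest of the carriage, grip up, shuffling each about until it drops fully home and sits flat. Then push the carriage all the way in under the press head, push the palm knob fully down and let it spring up again, and draw the carriage back out to its outer stop with all the dies still home. Last, lift the dies out and stand them flat in the wooden tray again, grip up, leaving the carriage out. Press only with the carriage in, and leave the glue jar, the hammer and the stack of coasters where they are.

Things in the scene. Friction and masses are not known exactly. Their poses are not given: they have to be found in the camera images.
- die_a_mid (a point): loose die (two or three are present): brass hexagonal plate, 60 across the flats (69 over corners), 14 thick, with an aluminium bar grip on top, 44 long, 18 wide, 40 tall; 54 high in all, about 0.45 kg. This point: on its axis, 27 above the underside. z up; x runs along the bar grip's length and is square to two of the plate's flats. All dies are alike and any die fits any nest
- die_b_mid (a point): loose die (two or three are present): brass hexagonal plate, 60 across the flats (69 over corners), 14 thick, with an aluminium bar grip on top, 44 long, 18 wide, 40 tall; 54 high in all, about 0.45 kg. This point: on its axis, 27 above the underside. z up; x runs along the bar grip's length and is square to two of the plate's flats. All dies are alike and any die fits any nest
- die_c_mid (a point): loose die (two or three are present): brass hexagonal plate, 60 across the flats (69 over corners), 14 thick, with an aluminium bar grip on top, 44 long, 18 wide, 40 tall; 54 high in all, about 0.45 kg. This point: on its axis, 27 above the underside. z up; x runs along the bar grip's length and is square to two of the plate's flats. All dies are alike and any die fits any nest
- die_d_mid (a point): loose die (two or three are present): brass hexagonal plate, 60 across the flats (69 over corners), 14 thick, with an aluminium bar grip on top, 44 long, 18 wide, 40 tall; 54 high in all, about 0.45 kg. This point: on its axis, 27 above the underside. z up; x runs along the bar grip's length and is square to two of the plate's flats. All dies are alike and any die fits any nest
- nest0 (a point): first nest of the carriage: centre of its floor, 24 above the table. Hexagonal pocket 63 across the flats (3 wider than a die), 10 deep, in a steel wall 8 thick; a die fully home stands on the floor, its plate 4 proud of the wall. z up; x runs along the row of nests, square to two of the flats; y is the way the carriage comes out. The coaster on the floor has no thickness
- nest1 (a point): middle nest, like nest0, same axes; the three lie in a row along x, 80 apart, nest0 at -x and nest2 at +x of this one. Centre of its floor
- nest2 (a point): third nest, like nest0, same axes. Centre of its floor
- handle (a point): the carriage's handle: centre of an upright black post, 24 x 24 and 58 tall (this point 29 below its top, 59 above the table), standing on a flat tongue (its top 30 above the table), 145 from nest1 along +y. Same axes as the nests
- carriage (a joint): position of the carriage on its straight slide, m: 0 at the inner stop (nests under the press head), 0.17 at the outer stop (nests in the open, for loading); grows along the nests' +y. Moves with about 5 N of friction and stays where it is left.
- tray_floor (a point): centre of the inner floor of the shallow wooden tray in which the dies start and to which they return: 258 x 258 inside, walls 6 thick and 16 high above the floor; floor 6 above the table. x and y along its sides. Fixed, its place and yaw vary
- press: the fixed press; origin on the table under the centre of its head, axes as the nests' (its yaw varies). Columns 35 x 60 stand at 157 either side along x; the crosshead, 350 x 70, has its top 183 above the table; the platen, 250 x 90, hangs with its underside 105 above the table when up. nest1 is over the origin when the carriage is fully in
- knob_top (a point): top centre of the round black palm knob, 60 across, on the ram's rod above the crosshead; its top is 230 above the table when up. Pushing it straight down lowers the platen
- ram (a joint): how far the ram is pushed down, m: 0 up, 0.024 fully down (its stop). A spring returns it when let go; about 5 N starts it and 15 N holds it fully down. A die that is not fully home stops it short
- jar: white glue jar with a blue cap, 72 across, 95 tall; origin under its centre. Not to be moved
- hammer: hammer lying on the table, about 300 long, along its x; not to be moved
- stack: stack of leather coasters (one piece), 68 across, 35 tall; origin under its centre. Not to be moved

How it is judged:
By the outcome, as a careful person would: the job done as asked, in the order asked, and still so for the second after the job is handed in, with the robot touching nothing.
Of die_a, die_b, die_c, die_d only 2 to 3 are there at a start; the rules pass over those that are not, and their reading is None.
At some moment in a run one of die_a, die_b, die_c, die_d may be knocked a few centimetres aside while the robot is not near it.
Once in a run the grip may slacken for a moment while it holds something.
It also fails if it takes over 208 s, if anything falls off the work surface, if the arm or the gripper's body presses on something with over 40 N, if the wrist force passes 120 N, or if a joint passes its speed limit or range.

## Working session

There is one attempt and no reset: what is moved stays moved. The work goes in short steps, Python scripts to look and compute and a tool call to move; the robot and the scene stay as the last step left them, time stands still between calls to the robot, and variables do not carry over. Pictures are saved under pics/ and viewed, at most 14 in all, crops included, and the job is handed in when it is done.

Besides the shell and the picture viewer there is one more tool, called as name(argument=value, ...) on one line, values as JSON. step_arm: Moves the arm, as the interface text tells. Its arguments: {"type":"object","properties":{"steps":{"type":"array","items":{"type":"array","items":{"type":"array","items":{"type":"number","minimum":-1,"maximum":1}}}},"jaw":{"type":"number"}},"required":["steps"]}

```bash
ls; mkdir -p pics; python3 - <<'E'
from plant import *
import cv2
print(get_obs())
for n in ["scene","side"]:
    p,d=snapshot(n); cv2.imwrite(f"pics/{n}0.png",p[:,:,::-1])
    import numpy as np; np.savez(f"pics/{n}0.npz",p=p,d=d)
    print(n,calibration(n))
E
```

```text
pics
{'clock': 0.0, 'joint_pos': array([ 9.18521376e+01,  2.05914675e+01,  6.31996993e-01, -1.90646970e-02,
       -7.01353863e+01, -1.65058726e+01]), 'qvel': array([ 0.06282127, -0.06951474, -0.17451263, -0.03087681, -0.00234327,
       -0.00625189]), 'tau': array([-7.98453984e-04, -5.82710838e+01,  2.93055135e+01,  6.99728161e+00,
        6.98360396e-03, -1.62211750e-04]), 'tool_pos': array([0.17068035, 0.65254732, 0.22561214]), 'orientation': array([ 1.79903960e+02, -9.76930212e-03, -1.46602198e+01]), 'force': array([-0.19193762,  0.34761261, -0.06124195]), 'moment': array([ 0.02548274,  0.02539738, -0.02888765]), 'gripper_force': 0.0, 'opening': 0.0871245507934706}
scene {'mtx': array([[463.25470599,   0.        , 320.62881377],
       [  0.        , 463.25470599, 195.96755944],
       [  0.        ,   0.        ,   1.        ]]), 'dist': array([-0.13970252,  0.        ,  0.        ,  0.        ,  0.        ]), 'rvec': array([ 2.79112564,  0.43361679, -0.05744845]), 'tvec': array([-0.59190336, -0.11572189,  1.41942961])}
side {'mtx': array([[475.81284079,   0.        , 322.0837146 ],
       [  0.        , 475.81284079, 199.28563182],
       [  0.        ,   0.        ,   1.        ]]), 'dist': array([-0.08952071,  0.        ,  0.        ,  0.        ,  0.        ]), 'rvec': array([ 0.10838106, -2.88865674,  1.11567255]), 'tvec': array([0.61929201, 0.13659165, 1.31624085])}
```

View pics/scene0.png

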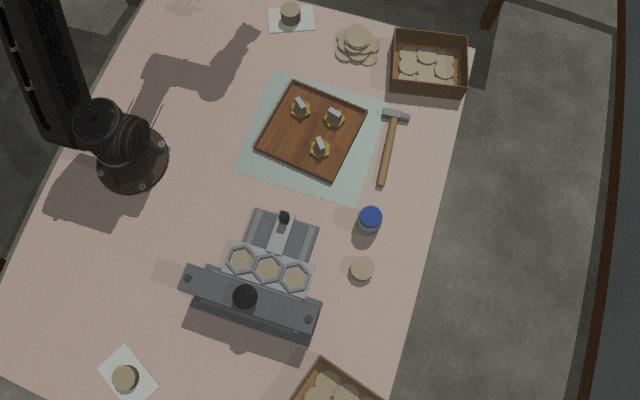

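View pics/side0.png

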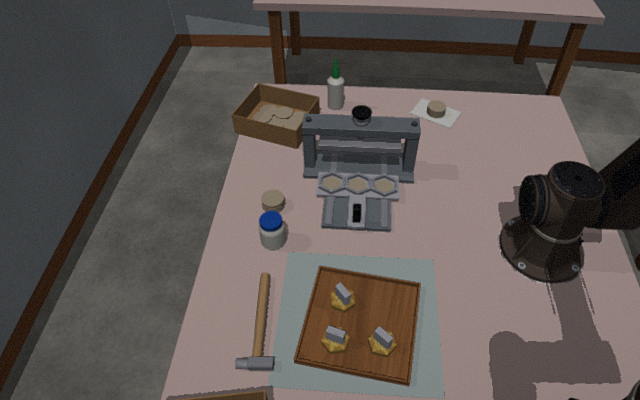

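The pictures show three dies in the tray (scene px (300,106), (334,118), (319,148)), the press with its knob at (245,296), the handle at (285,216), and the carriage partly out. Next I build world-frame clouds.

```bash
cat > h.py <<'E'
from plant import *
import numpy as np, cv2
from scipy import ndimage as ndi
def cloud(n,p=None,d=None,cal=None):
    cal=cal or calibration(n)
    if p is None: p,d=snapshot(n)
    v,u=np.nonzero(d>0); z=d[v,u]
    k=cv2.undistortPoints(np.c_[u,v].astype(float).reshape(-1,1,2),cal['mtx'],cal['dist']).reshape(-1,2)
    c=np.c_[k*z[:,None],z]; R=cv2.Rodrigues(cal['rvec'])[0]
    return (c-cal['tvec'])@R, p[v,u].astype(int), np.c_[u,v]
def proj(n,P,cal=None):
    cal=cal or calibration(n)
    return cv2.projectPoints(np.array(P,float).reshape(-1,1,3),cal['rvec'],cal['tvec'],cal['mtx'],cal['dist'])[0].reshape(-1,2)
def at(n,uv,z,cal=None):
    "world point on the plane of height z seen at pixel"
    cal=cal or calibration(n)
    k=cv2.undistortPoints(np.array(uv,float).reshape(-1,1,2),cal['mtx'],cal['dist']).reshape(-1,2)
    R=cv2.Rodrigues(cal['rvec'])[0]; o=-R.T@cal['tvec']; r=np.c_[k,np.ones(len(k))]@R
    return o+r*((z-o[2])/r[:,2])[:,None]
def blobs(P,m,cell=.003,minn=15):
    "clusters of the masked points in plan"
    Q=P[m]; g=np.floor(Q[:,:2]/cell).astype(int); g-=g.min(0); im=np.zeros(g.max(0)+1,bool); im[tuple(g.T)]=1
    L,n=ndi.label(ndi.binary_dilation(im,np.ones((3,3)))); l=L[tuple(g.T)]
    return [Q[l==i] for i in range(1,n+1) if (l==i).sum()>=minn]
def rect(Q):
    (c,s,a)=cv2.minAreaRect(Q[:,:2].astype(np.float32)*1000); return np.round(c,1),np.round(s,1),round(a,1)
E
python3 - <<'E'
from h import *
for n in ["scene","side"]:
    f=np.load(f"pics/{n}0.npz"); P,C,uv=cloud(n,f['p'],f['d'])
    ok=(P[:,0]>.0)&(P[:,0]<1.0)&(abs(P[:,1])<.85)
    print(n,'table z',np.median(P[ok&(abs(P[:,2])<.02),2]))
    if n=='scene':
      for k in [(300,106),(334,118),(319,148),(285,216),(245,296),(241,259),(295,276),(370,215),(362,268),(395,115),(382,180)]:
        i=np.argmin(((uv-k)**2).sum(1)); print(k,np.round(P[i],3))
    for lo,hi in [(.045,.075),(.08,.095),(.17,.19),(.215,.24)]:
        for Q in blobs(P,ok&(P[:,2]>lo)&(P[:,2]<hi)):
            print(lo,hi,len(Q),*rect(Q),np.round(np.median(Q[:,2]),3))
E
```

```text
scene table z -0.0003823797668310648
(300, 106) [0.458 0.302 0.062]
(334, 118) [0.567 0.305 0.041]
(319, 148) [0.556 0.188 0.055]
(285, 216) [ 0.533 -0.049  0.09 ]
(245, 296) [ 0.528 -0.296  0.227]
(241, 259) [ 0.445 -0.191  0.022]
(295, 276) [ 0.606 -0.189  0.024]
(370, 215) [0.755 0.022 0.098]
(362, 268) [ 0.777 -0.113  0.034]
(395, 115) [0.745 0.385 0.022]
(382, 180) [0.762 0.162 0.02 ]
0.045 0.075 348 [ 58.3 -34.5] [161.3  55.5] 59.5 0.06
0.045 0.075 262 [302.9 656.2] [68.5 69.5] 23.7 0.051
0.045 0.075 96 [452.3 316.8] [19.6 50.3] 50.2 0.058
0.045 0.075 33 [531.  -52.5] [29.8 13.2] 40.3 0.06
0.045 0.075 98 [553.1 203. ] [18.3 44.8] 36.8 0.058
0.045 0.075 100 [563.  315.2] [20.8 45. ] 71.2 0.057
0.045 0.075 990 [800.8 598.9] [245.1 214. ] 11.5 0.061
0.045 0.075 136 [753.8   8.6] [45.8 70.6] 77.5 0.065
0.08 0.095 92 [ 45.7 -44.8] [106.9  28. ] 47.0 0.087
0.08 0.095 77 [526.  -45.8] [24.  24.6] 90.0 0.087
0.08 0.095 262 [756.6  21.3] [60.9 62.7] 81.9 0.093
0.08 0.095 25 [781.9 489.8] [117.    6.5] 11.7 0.081
0.17 0.19 33 [ 28.3 -64.7] [56.9  5.1] 8.3 0.182
0.17 0.19 130 [100.7  -3.3
[... 1004 characters left out ...]
.3] 11.6 0.088
0.08 0.095 41 [ 682.1 -263.6] [31.8 11.7] 1.2 0.087
0.08 0.095 64 [754.9 491.5] [111.7  15. ] 4.3 0.082
0.08 0.095 32 [ 776.5 -382.3] [119.8  46.3] 8.5 0.082
0.08 0.095 19 [ 764.4 -582.4] [ 8.3 76.4] 68.6 0.083
0.08 0.095 211 [757.2  25.8] [61.7 62.3] 77.0 0.093
0.08 0.095 37 [849.4 508.5] [55.1  5.6] 11.2 0.082
0.08 0.095 18 [ 885.2 -411.6] [ 7.4 72.8] 72.9 0.082
0.08 0.095 37 [ 946.7 -493.1] [134.2  36. ] 88.8 0.082
0.17 0.19 294 [80.5 29.3] [ 71.1 161.6] 40.3 0.181
0.17 0.19 1944 [ 526.5 -291.7] [ 78.9 348.4] 89.9 0.183
0.17 0.19 21 [ 621.9 -614.4] [10.5 10.5] 2.5 0.178
0.215 0.24 599 [79.1 31.8] [ 72.1 160.9] 41.8 0.228
0.215 0.24 241 [ 529.5 -291.6] [57.  57.9] 35.6 0.227
```

```bash
python3 - <<'E'
import plant
print([ (k, getattr(plant,k)) for k in dir(plant) if not k.startswith('__')])
E
python3 - <<'E'
from h import *
f=np.load("pics/scene0.npz")
im=f['p'][60:320,150:450]; cv2.imwrite("pics/c0.png",cv2.resize(im[:,:,::-1],None,fx=2.3,fy=2.3,interpolation=3))
P,C,uv=cloud("scene",f['p'],f['d'])
# tray walls: z~22mm
m=(P[:,0]>.3)&(P[:,0]<.75)&(P[:,1]>.08)&(P[:,1]<.45)&(P[:,2]>.016)&(P[:,2]<.03)
for Q in blobs(P,m,minn=40): print(len(Q),*rect(Q))
m=(abs(P[:,0]-.526)<.16)&(P[:,1]>-.26)&(P[:,1]<-.11)&(P[:,2]>.028)&(P[:,2]<.04)
for Q in blobs(P,m,minn=40): print('carr',len(Q),*rect(Q),Q[:,:2].min(0),Q[:,:2].max(0),np.median(Q[:,2]))
E
```

```text
[('PlanningError', <class 'plant.PlanningError'>), ('calibration', <function make.<locals>.<lambda> at 0x7f97766745e0>), ('close_job', <function connect.<locals>.done at 0x7f97765ef740>), ('get_obs', <function make.<locals>.<lambda> at 0x7f9776674540>), ('hold_point_z', 0.0188), ('snapshot', <function make.<locals>.drawn_camera at 0x7f9776674040>)]
636 [505.1 261.4] [274.8 273. ] 82.2
170 [452.5 315.4] [57.3 64. ] 19.0
169 [552.5 204.6] [59.7 67.4] 9.9
137 [566.  312.4] [61.3 56.1] 34.7
289 [746.3 291.8] [ 45.1 229.3] 11.2
carr 995 [ 524.2 -175. ] [241.1 130.4] 0.6 [ 0.40369225 -0.24088499] [ 0.64493453 -0.11000187] 0.03241166423185233
```

View pics/c0.png

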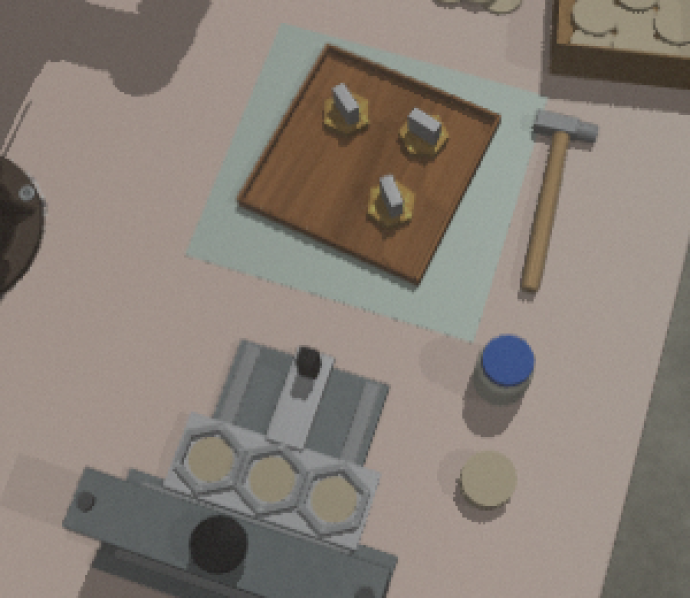

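The crop confirms the handle at about scene px (285,216) and open nests with nothing in them. Three dies stand in the tray with grips at roughly 140°, 127° and 161°. First move: to the handle.

step_arm(steps=[[[1, 1, 0, 0, 0, -0.512], [1, 1, 0, 0, 0, -0.512], [1, 1, 0, 0, 0, -0.512], [1, 1, 0, 0, 0, -0.512], [1, 1, 0, 0, 0, -0.512]]], jaw=0)

```text
clock: 0.6
tool_pos: [0.2428, 0.5303, 0.2269]
orientation: [-180.0, -0.0, -0.1]
force: [0.3, 0.1, 0.3]
opening: 0.0877
gripper_force: 0.0
```

step_arm(steps=[[[0.5, 1, 0, 0, 0, 0], [0.5, 1, 0, 0, 0, 0], [0.5, 1, 0, 0, 0, 0]]])

```text
clock: 0.9
tool_pos: [0.2927, 0.4284, 0.2263]
orientation: [179.9, 0.0, -0.0]
force: [0.5, 0.6, 0.6]
opening: 0.0873
gripper_force: 0.0
```

step_arm(steps=[[[0.5, 1, 0, 0, 0, 0], [0.5, 1, 0, 0, 0, 0], [0.5, 1, 0, 0, 0, 0]]])

```text
clock: 1.2
tool_pos: [0.3429, 0.3286, 0.2265]
orientation: [180.0, 0.0, -0.1]
force: [-0.5, 0.3, -0.0]
opening: 0.0875
gripper_force: 0.0
```

step_arm(steps=[[[0.5, 1, 0, 0, 0, 0], [0.5, 1, 0, 0, 0, 0], [0.5, 1, 0, 0, 0, 0]]])

```text
clock: 1.5
tool_pos: [0.3932, 0.229, 0.2265]
orientation: [180.0, 0.0, -0.1]
force: [-0.3, 0.9, 0.1]
opening: 0.0873
gripper_force: 0.0
```

step_arm(steps=[[[0.5, 1, 0, 0, 0, 0], [0.5, 1, 0, 0, 0, 0], [0.5, 1, 0, 0, 0, 0]]])

```text
clock: 1.8
tool_pos: [0.4437, 0.1291, 0.2264]
orientation: [180.0, 0.0, -0.1]
force: [-0.5, 0.5, 0.2]
opening: 0.0878
gripper_force: 0.0
```

step_arm(steps=[[[0.5, 1, 0, 0, 0, 0], [0.5, 1, 0, 0, 0, 0], [0.5, 1, 0, 0, 0, 0], [0.5, 1, 0, 0, 0, 0]]])

```text
clock: 2.2
tool_pos: [0.4933, 0.0305, 0.226]
orientation: [180.0, 0.0, -0.1]
force: [0.5, -0.3, 0.4]
opening: 0.0874
gripper_force: 0.0
```

step_arm(steps=[[[0.33, 0.745, 0, 0, 0, 0], [0.33, 0.745, 0, 0, 0, 0], [0.33, 0.745, 0.4, 0, 0, 0], [0.33, 0.745, 0.8, 0, 0, 0], [0.33, 0.745, 0.8, 0, 0, 0]]])

```text
clock: 2.7
tool_pos: [0.522, -0.0424, 0.1418]
orientation: [179.9, 0.5, 0.0]
force: [-0.0, 0.7, 0.7]
opening: 0.0876
gripper_force: 0.0
```

step_arm(steps=[[[0, 0, 0.4, 0, 0, 0], [0, 0, 0.8, 0, 0, 0], [0, 0, 1, 0, 0, 0], [0, 0, 1, 0, 0, 0], [0, 0, 1, 0, 0, 0]]])

```text
clock: 3.2
tool_pos: [0.5268, -0.0423, 0.0482]
orientation: [180.0, -0.1, 0.1]
force: [0.9, -0.8, 0.6]
opening: 0.0878
gripper_force: 0.0
```

step_arm(steps=[[[0, 0, 0, 0, 0, 0], [0, 0, 0, 0, 0, 0], [0, 0, 0, 0, 0, 0], [0, 0, 0, 0, 0, 0], [0, 0, 0, 0, 0, 0], [0, 0, 0, 0, 0, 0], [0, 0, 0, 0, 0, 0], [0, 0, 0, 0, 0, 0]]], jaw=255)

```text
clock: 4.0
tool_pos: [0.5253, -0.0436, 0.0465]
orientation: [180.0, 0.0, 0.0]
force: [0.7, -0.8, 0.0]
opening: 0.0293
gripper_force: 0.0
```

step_arm(steps=[[[0, 0, 0, 0, 0, 0], [0, 0, 0, 0, 0, 0], [0, 0, 0, 0, 0, 0], [0, -0.1, 0, 0, 0, 0], [0, -0.2, 0, 0, 0, 0], [0, -0.3, 0, 0, 0, 0], [0, -0.4, 0, 0, 0, 0], [0, -0.5, 0, 0, 0, 0], [0, -0.56, 0, 0, 0, 0], [0, -0.56, 0, 0, 0, 0]]])

```text
clock: 5.0
tool_pos: [0.5254, 0.0134, 0.0465]
orientation: [-180.0, -0.0, 0.0]
force: [-0.1, 5.0, 0.6]
opening: 0.0239
gripper_force: 30.0
```

step_arm(steps=[[[0, -0.02, 0, 0, 0, 0], [0, -0.04, 0, 0, 0, 0], [0, -0.05, 0, 0, 0, 0], [0, -0.05, 0, 0, 0, 0]]])

```text
clock: 5.4
tool_pos: [0.5254, 0.0171, 0.0465]
orientation: [180.0, -0.0, 0.0]
force: [2.0, -4.8, -2.3]
opening: 0.0237
gripper_force: 30.0
```

step_arm(steps=[[[0, -0.01, 0, 0, 0, 0], [0, -0.02, 0, 0, 0, 0], [0, -0.03, 0, 0, 0, 0], [0, -0.03, 0, 0, 0, 0]]])

```text
clock: 5.8
tool_pos: [0.5254, 0.0201, 0.0465]
orientation: [180.0, -0.0, 0.0]
force: [2.2, -4.3, -3.3]
opening: 0.0237
gripper_force: 30.0
```

step_arm(steps=[[[0, -0.01, 0, 0, 0, 0], [0, -0.02, 0, 0, 0, 0], [0, -0.03, 0, 0, 0, 0], [0, -0.03, 0, 0, 0, 0]]])

```text
clock: 6.2
tool_pos: [0.5253, 0.0206, 0.0465]
orientation: [179.8, 0.0, -0.0]
force: [8.7, -21.4, -4.4]
opening: 0.0239
gripper_force: 30.0
```

step_arm(steps=[[[0, 0.025, 0, 0, 0, 0], [0, 0.025, 0, 0, 0, 0], [0, 0.025, 0, 0, 0, 0], [0, 0.025, 0, 0, 0, 0], [0, 0.025, 0, 0, 0, 0], [0, 0.025, 0, 0, 0, 0], [0, 0.025, 0, 0, 0, 0]]], jaw=0)

```text
clock: 6.9
tool_pos: [0.5253, 0.0212, 0.0466]
orientation: [-180.0, -0.0, 0.0]
force: [0.3, -0.8, 0.1]
opening: 0.0744
gripper_force: 0.0
```

step_arm(steps=[[[0, 0, -0.3, 0, 0, 0], [0, 0, -0.6, 0, 0, 0], [0, 0, -1, 0, 0, 0], [0, 0, -1, 0, 0, 0]]])

```text
clock: 7.3
tool_pos: [0.5286, 0.0219, 0.1519]
orientation: [-179.9, -0.5, 0.1]
force: [0.6, 0.5, 0.5]
opening: 0.0878
gripper_force: 0.0
```

step_arm(steps=[[[0, 0, -0.5, 0, 0, 0], [0, 0.5, -1, 0, 0, 0], [0, 1, -1, 0, 0, 0], [0, 1, -1, 0, 0, 0], [0, 1, -1, 0, 0, 0]]])

```text
clock: 7.8
tool_pos: [0.5254, -0.0808, 0.2472]
orientation: [-180.0, -0.1, -0.1]
force: [-1.6, -0.0, -0.1]
opening: 0.0876
gripper_force: 0.0
```

```bash
python3 - <<'E'
from h import *
print(get_obs()['tool_pos'])
cal=calibration("wrist"); p,d=snapshot("wrist"); cv2.imwrite("pics/w1.png",p[:,:,::-1])
np.savez("pics/w1.npz",p=p,d=d)
P,C,uv=cloud("wrist",p,d,cal)
print('z',np.percentile(P[:,2],[5,25,50,75,95]))
R=cv2.Rodrigues(cal['rvec'])[0]; print('cam at',-R.T@cal['tvec'],'axis',R[2])
f=snapshot("scene"); P,C,uv=cloud("scene",*f)
ok=(P[:,0]>.35)&(P[:,0]<.7)&(P[:,1]<.4)&(P[:,1]>.1)
for Q in blobs(P,ok&(P[:,2]>.05)&(P[:,2]<.07)): print(len(Q),*rect(Q))
print(proj("wrist",[[.525,-.1246,.024],[.445,-.1246,.024],[.605,-.1246,.024]],cal))
E
```

```text
[ 0.52539546 -0.08081947  0.24718069]
z [-0.00074171  0.00257051  0.0388483   0.33350099  0.35566421]
cam at [ 0.60183641 -0.08050671  0.40522822] axis [-2.80453975e-01  8.70372069e-04 -9.59867080e-01]
88 [452.9 316.2] [19.2 44.2] 47.0
87 [552.5 204.2] [18.3 46.2] 38.6
92 [563.6 317. ] [20.6 45.8] 71.0
[[351.83431603 176.8029873 ]
 [350.07278811 235.02392634]
 [353.68151555 111.73701738]]
```

View pics/w1.png

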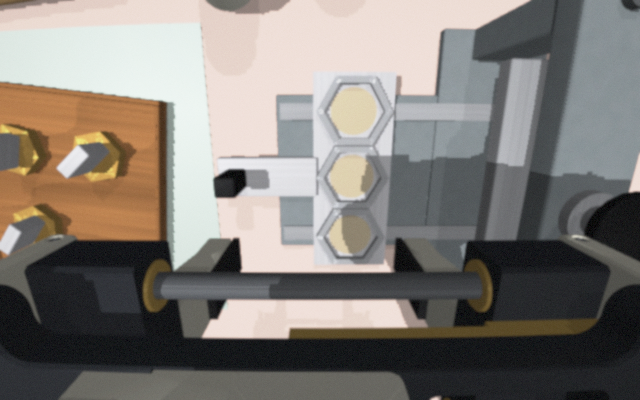

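The wrist picture shows the nests at (352,177), (350,236) and (355,112), within 1 px of the prediction, so nest1 is at about (.525,-.125) with yaw 0. All three dies are unmoved. Going to die B.

```bash
cat >> h.py <<'E'
from scipy.spatial.transform import Rotation as Ro
def plan(a,*way):
    "a, way: (x,y,z,yaw), tool down; prints the numbers of each call, splitting long legs"
    for b in way:
        a=np.array(a,float); b=np.array(b,float)
        for n in range(1,9):
            q=a; out=[]
            for i in range(n):
                t=a+(b-a)*(i+1)/n; R=Ro.from_euler('xyz',[180,0,q[3]],degrees=True)
                s=R.inv().apply(t[:3]-q[:3])/.1; w=-np.radians(t[3]-q[3])/.5
                out.append(np.r_[s,w]); q=t
            if np.abs(out).max()<=1: break
        for o in out: print('call',np.round(o,3))
        a=b
E
python3 -c "
from h import *
plan((.5254,-.0808,.247,0),(.553,.207,.147,-52))"
```

```text
call [ 0.092 -0.959  0.333  0.605]
call [-0.198 -0.943  0.333  0.605]
call [-0.47  -0.841  0.333  0.605]
```

step_arm(steps=[[[0.05, -0.5, 0.1, 0, 0, 0.3], [0.092, -0.959, 0.333, 0, 0, 0.605], [0.092, -0.959, 0.333, 0, 0, 0.605]]])

```text
clock: 8.2
tool_pos: [0.5335, 0.0206, 0.2106]
orientation: [179.9, 0.2, -17.5]
force: [0.0, -1.3, -0.3]
opening: 0.0879
gripper_force: 0.0
```

step_arm(steps=[[[-0.1, -0.5, 0.1, 0, 0, 0.3], [-0.198, -0.943, 0.333, 0, 0, 0.605], [-0.198, -0.943, 0.333, 0, 0, 0.605]]])

```text
clock: 8.5
tool_pos: [0.5424, 0.1171, 0.1768]
orientation: [179.8, 0.1, -34.8]
force: [-0.0, -1.0, -0.9]
opening: 0.0875
gripper_force: 0.0
```

step_arm(steps=[[[-0.2, -0.4, 0.1, 0, 0, 0.3], [-0.47, -0.841, 0.333, 0, 0, 0.605], [-0.47, -0.841, 0.333, 0, 0, 0.605], [-0.47, -0.841, 0.333, 0, 0, 0.605], [-0.47, -0.841, 0.333, 0, 0, 0.605]]])

```text
clock: 9.0
tool_pos: [0.5525, 0.2087, 0.1466]
orientation: [180.0, -0.0, -51.8]
force: [0.0, -0.3, -0.3]
opening: 0.0876
gripper_force: 0.0
```

```bash
cat >> h.py <<'E'
def dies(n="wrist",lo=.056,hi=.068,box=(.35,.7,.1,.45),minn=60):
    o=get_obs(); print('tcp',o['tool_pos'].round(4),o['orientation'].round(1),'t',round(o['clock'],1))
    cal=calibration(n); p,d=snapshot(n); P,C,uv=cloud(n,p,d,cal)
    ok=(P[:,0]>box[0])&(P[:,0]<box[1])&(P[:,1]>box[2])&(P[:,1]<box[3])
    for Q in blobs(P,ok&(P[:,2]>lo)&(P[:,2]<hi),minn=minn):
        c,s,a=rect(Q)
        L=a+90 if s[1]>s[0] else a
        L=(L+90)%180-90
        print(len(Q),c,s,'long axis',L,'z',np.median(Q[:,2]).round(4))
    return p,d,cal,P
E
python3 -c "
from h import *
p,*_=dies(); cv2.imwrite('pics/w2.png',p[:,:,::-1])"
```

```text
tcp [0.5525 0.2087 0.1466] [180.   -0.  -51.8] t 9.0
1028 [552.3 207.7] [17.5 43.3] long axis -51.19999999999999 z 0.0595
188 [547.6 327. ] [22.2 12. ] long axis 38.900000000000006 z 0.0597
```

View pics/w2.png

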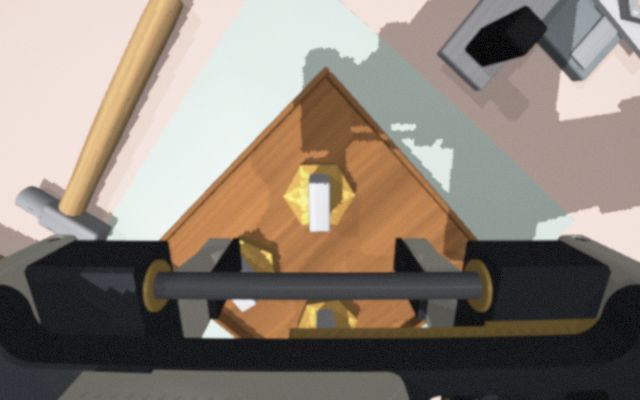

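The wrist view shows die B centred under the gripper with its grip at (319,205), between the fingers. Descending and gripping.

step_arm(steps=[[[0, 0.005, 0.3, 0, 0, 0], [0, 0.005, 0.5, 0, 0, 0], [0, 0.005, 0.6, 0, 0, 0], [0, 0.005, 0.6, 0, 0, 0], [0, 0.005, 0.6, 0, 0, 0]]], jaw=120)

```text
clock: 9.55
tool_pos: [0.5532, 0.2082, 0.0877]
orientation: [-179.9, -0.0, -52.0]
force: [-0.1, 0.0, 0.9]
opening: 0.0532
gripper_force: 0.0
```

step_arm(steps=[[[0, 0, 0.3, 0, 0, 0], [0, 0, 0.5, 0, 0, 0], [0, 0, 0.6, 0, 0, 0], [0, 0, 0.6, 0, 0, 0], [0, 0, 0.6, 0, 0, 0]]])

```text
clock: 10.05
tool_pos: [0.5533, 0.2088, 0.0278]
orientation: [-179.9, -0.0, -52.0]
force: [-0.1, -0.0, 0.3]
opening: 0.0465
gripper_force: 0.0
```

step_arm(steps=[[[0, 0, 0, 0, 0, 0], [0, 0, 0, 0, 0, 0], [0, 0, 0, 0, 0, 0], [0, 0, 0, 0, 0, 0], [0, 0, 0, 0, 0, 0], [0, 0, 0, 0, 0, 0], [0, 0, 0, 0, 0, 0]]], jaw=255)

```text
clock: 10.75
tool_pos: [0.5522, 0.2083, 0.0269]
orientation: [180.0, -0.0, -52.0]
force: [-2.5, -1.5, 5.2]
opening: 0.0181
gripper_force: 30.0
```

step_arm(steps=[[[0, 0, -0.3, 0, 0, 0], [0, 0, -0.6, 0, 0, 0], [0, 0, -0.9, 0, 0, 0], [0, 0, -0.9, 0, 0, 0]]])

```text
clock: 11.15
tool_pos: [0.5546, 0.2098, 0.1204]
orientation: [-179.6, -0.0, -51.9]
force: [0.8, 0.6, -4.4]
opening: 0.0176
gripper_force: 30.0
```

```bash
python3 -c "
from h import *
plan((.5525,.2087,.117,-51.8),(.605,-.1246,.117,0),(.605,-.1246,.057,0))"
```

```text
call [ 0.736  0.412  0.    -0.452]
call [ 0.625  0.567  0.    -0.452]
call [ 0.482  0.692  0.    -0.452]
call [ 0.315  0.783  0.    -0.452]
call [ 0.  -0.   0.6 -0. ]
```

step_arm(steps=[[[0.3, 0.2, 0, 0, 0, -0.2], [0.736, 0.412, 0, 0, 0, -0.452], [0.736, 0.412, 0, 0, 0, -0.452]]])

```text
clock: 11.45
tool_pos: [0.5641, 0.1205, 0.1148]
orientation: [179.8, 0.1, -38.9]
force: [-0.5, 0.2, -4.6]
opening: 0.0177
gripper_force: 30.0
```

step_arm(steps=[[[0.3, 0.3, 0, 0, 0, -0.2], [0.625, 0.567, 0, 0, 0, -0.452], [0.625, 0.567, 0, 0, 0, -0.452]]])

```text
clock: 11.75
tool_pos: [0.5773, 0.0377, 0.1148]
orientation: [179.9, 0.1, -26.0]
force: [-0.7, -0.2, -4.1]
opening: 0.0179
gripper_force: 30.0
```

step_arm(steps=[[[0.25, 0.35, 0, 0, 0, -0.2], [0.482, 0.692, 0, 0, 0, -0.452], [0.482, 0.692, 0, 0, 0, -0.452]]])

```text
clock: 12.05
tool_pos: [0.5902, -0.0453, 0.1148]
orientation: [179.9, 0.1, -13.1]
force: [-0.7, -0.7, -4.7]
opening: 0.0176
gripper_force: 30.0
```

step_arm(steps=[[[0.15, 0.4, 0, 0, 0, -0.2], [0.315, 0.783, 0, 0, 0, -0.452], [0.315, 0.783, 0, 0, 0, -0.452], [0.315, 0.783, 0, 0, 0, -0.452], [0.315, 0.783, 0, 0, 0, -0.452]]])

```text
clock: 12.55
tool_pos: [0.6033, -0.1244, 0.1156]
orientation: [-180.0, 0.1, -0.3]
force: [0.3, 0.8, -4.9]
opening: 0.018
gripper_force: 30.0
```

```bash
python3 - <<'E'
from h import *
o=get_obs(); print(o['tool_pos'],o['orientation'],o['opening'])
cal=calibration("wrist"); p,d=snapshot("wrist"); cv2.imwrite("pics/w3.png",p[:,:,::-1])
P,C,uv=cloud("wrist",p,d,cal)
ok=(P[:,0]>.38)&(P[:,0]<.67)&(P[:,1]<-.03)&(P[:,1]>-.2)
for Q in blobs(P,ok&(P[:,2]>.029)&(P[:,2]<.039),minn=100): print(len(Q),*rect(Q),np.percentile(Q,[1,99],axis=0).round(4).tolist())
w=np.load("pics/w1.npz")
E
```

```text
[ 0.60330933 -0.12440753  0.11557346] [-1.79983022e+02  9.40090241e-02 -2.82063334e-01] 0.018038111433375168
366 [ 491.3 -123.2] [52.6 11.1] 87.8 [[0.4862, -0.1489, 0.0306], [0.4956, -0.098, 0.0349]]
1794 [ 619.6 -124.2] [90.6 52.3] 89.7 [[0.5962, -0.1674, 0.0316], [0.6455, -0.0814, 0.0351]]
```

View pics/w3.png

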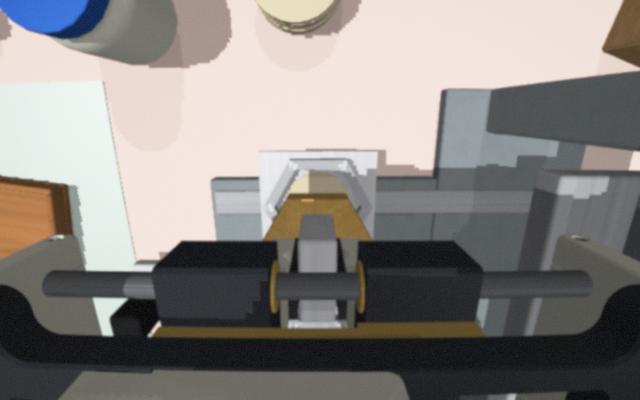

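The wrist view shows the die, at about (318,225), over the outer nest and aligned. Lowering to feel for it.

step_arm(steps=[[[0.012, 0, 0.2, 0, 0, -0.01], [0.012, 0, 0.4, 0, 0, -0.01], [0.012, 0, 0.55, 0, 0, -0.01], [0.012, 0, 0.58, 0, 0, -0.01], [0.012, 0, 0.61, 0, 0, -0.01], [0.012, 0, 0.63, 0, 0, -0.01], [0.012, 0, 0.63, 0, 0, -0.01]]])

```text
clock: 13.3
tool_pos: [0.6056, -0.1248, 0.0542]
orientation: [-180.0, -0.1, 0.1]
force: [-1.3, -0.3, -3.8]
opening: 0.0179
gripper_force: 30.0
```

step_arm(steps=[[[-0.01, 0, 0, 0, 0, 0], [-0.01, 0, 0.015, 0, 0, 0], [-0.01, 0, 0.03, 0, 0, 0], [-0.01, 0, 0.03, 0, 0, 0]]])

```text
clock: 13.7
tool_pos: [0.604, -0.1252, 0.0505]
orientation: [-180.0, 0.0, 0.1]
force: [-0.5, 0.2, -4.1]
opening: 0.0178
gripper_force: 30.0
```

step_arm(steps=[[[0, 0, 0.02, 0, 0, 0], [0, 0, 0.04, 0, 0, 0], [0, 0, 0.055, 0, 0, 0], [0, 0, 0.055, 0, 0, 0]]])

```text
clock: 14.1
tool_pos: [0.6041, -0.1251, 0.045]
orientation: [180.0, 0.0, 0.1]
force: [0.5, -0.1, -4.6]
opening: 0.0178
gripper_force: 30.0
```

step_arm(steps=[[[0, 0, 0.005, 0, 0, 0], [0, 0, 0.005, 0, 0, 0], [0, 0, 0.005, 0, 0, 0], [0, 0, 0.005, 0, 0, 0], [0, 0, 0.005, 0, 0, 0]]], jaw=120)

```text
clock: 14.6
tool_pos: [0.6043, -0.1251, 0.0449]
orientation: [180.0, -0.0, 0.1]
force: [0.3, -0.0, 0.7]
opening: 0.0455
gripper_force: 0.0
```

step_arm(steps=[[[0, 0, -0.3, 0, 0, 0], [0, 0, -0.6, 0, 0, 0], [0, 0, -1, 0, 0, 0], [0, 0, -1, 0, 0, 0]]])

```text
clock: 15.0
tool_pos: [0.6076, -0.1253, 0.1508]
orientation: [180.0, -0.5, 0.2]
force: [0.3, 0.4, 0.9]
opening: 0.0465
gripper_force: 0.0
```

```bash
python3 - <<'E'
from h import *
plan((.604,-.125,.145,0),(.5635,.318,.145,-19))
dies("scene",.07,.085,(.4,.65,-.2,-.09),20)
dies("scene",.05,.07,minn=20)
E
```

```text
call [-0.081 -0.886 -0.     0.133]
call [-0.14  -0.879 -0.     0.133]
call [-0.197 -0.868 -0.     0.133]
call [-0.255 -0.853 -0.     0.133]
call [-0.31  -0.834 -0.     0.133]
tcp [ 0.6076 -0.1253  0.1508] [180.   -0.5   0.2] t 15.0
tcp [ 0.6061 -0.1251  0.1481] [-1.8e+02 -4.0e-01  1.0e-01] t 15.1
```

step_arm(steps=[[[-0.04, -0.4, 0, 0, 0, 0.06], [-0.081, -0.886, 0, 0, 0, 0.133], [-0.081, -0.886, 0, 0, 0, 0.133]]])

```text
clock: 15.4
tool_pos: [0.595, -0.0326, 0.1436]
orientation: [-180.0, 0.1, -3.6]
force: [-0.7, -0.7, 0.5]
opening: 0.0462
gripper_force: 0.0
```

step_arm(steps=[[[-0.07, -0.44, 0, 0, 0, 0.06], [-0.14, -0.879, 0, 0, 0, 0.133], [-0.14, -0.879, 0, 0, 0, 0.133]]])

```text
clock: 15.7
tool_pos: [0.5869, 0.0557, 0.1436]
orientation: [180.0, 0.1, -7.4]
force: [-0.2, -0.4, -0.3]
opening: 0.0467
gripper_force: 0.0
```

step_arm(steps=[[[-0.1, -0.44, 0, 0, 0, 0.06], [-0.197, -0.868, 0, 0, 0, 0.133], [-0.197, -0.868, 0, 0, 0, 0.133]]])

```text
clock: 16.0
tool_pos: [0.579, 0.1441, 0.1436]
orientation: [180.0, 0.0, -11.2]
force: [0.7, -1.8, -0.1]
opening: 0.0464
gripper_force: 0.0
```

step_arm(steps=[[[-0.12, -0.43, 0, 0, 0, 0.06], [-0.255, -0.853, 0, 0, 0, 0.133], [-0.255, -0.853, 0, 0, 0, 0.133]]])

```text
clock: 16.3
tool_pos: [0.5709, 0.2326, 0.1435]
orientation: [180.0, 0.0, -15.0]
force: [0.4, -0.6, 0.0]
opening: 0.0466
gripper_force: 0.0
```

step_arm(steps=[[[-0.15, -0.42, 0, 0, 0, 0.06], [-0.31, -0.834, 0, 0, 0, 0.133], [-0.31, -0.834, 0, 0, 0, 0.133], [-0.31, -0.834, 0, 0, 0, 0.133], [-0.31, -0.834, 0, 0, 0, 0.133]]])

```text
clock: 16.8
tool_pos: [0.5629, 0.3166, 0.1439]
orientation: [179.9, 0.0, -19.0]
force: [0.3, -0.2, 0.4]
opening: 0.0466
gripper_force: 0.0
```

```bash
python3 - <<'E'
from h import *
dies()
dies("scene",.07,.085,(.4,.65,-.2,-.05),10)
dies("side",.07,.085,(.4,.65,-.2,-.05),10)
E
```

```text
tcp [0.5629 0.3166 0.1439] [179.9   0.  -19. ] t 16.8
568 [452.6 320.2] [18.3 39.7] long axis -42.5 z 0.0594
1055 [563.4 320.1] [17.6 43.2] long axis -18.69999999999999 z 0.0595
tcp [0.5631 0.3165 0.1442] [179.9   0.  -19. ] t 16.9
113 [ 604.2 -126.4] [18. 44.] long axis -1.1999999999999886 z 0.0768
tcp [0.5632 0.3165 0.1444] [180.   0. -19.] t 16.9Traceback (most recent call last):
  File "<stdin>", line 4, in <module>
  File "h.py", line 45, in dies
    for Q in blobs(P,ok&(P[:,2]>lo)&(P[:,2]<hi),minn=minn):
             ~~~~~^^^^^^^^^^^^^^^^^^^^^^^^^^^^^^^^^^^^^^^^
  File "h.py", line 22, in blobs
    Q=P[m]; g=np.floor(Q[:,:2]/cell).astype(int); g-=g.min(0); im=np.zeros(g.max(0)+1,bool); im[tuple(g.T)]=1
                                                     ~~~~~^^^
    return umr_minimum(a, axis, None, out, keepdims, initial, where)
ValueError: zero-size array to reduction operation minimum which has no identity
```

step_arm(steps=[[[-0.008, -0.035, 0.3, 0, 0, 0], [-0.008, -0.035, 0.5, 0, 0, 0], [-0.008, -0.035, 0.6, 0, 0, 0], [-0.008, -0.035, 0.6, 0, 0, 0]]])

```text
clock: 17.35
tool_pos: [0.5629, 0.3204, 0.0833]
orientation: [179.9, 0.1, -19.0]
force: [-0.4, -0.9, 0.4]
opening: 0.0467
gripper_force: 0.0
```

step_arm(steps=[[[0, 0, 0.3, 0, 0, 0], [0, 0, 0.5, 0, 0, 0], [0, 0, 0.575, 0, 0, 0], [0, 0, 0.575, 0, 0, 0], [0, 0, 0.575, 0, 0, 0]]])

```text
clock: 17.85
tool_pos: [0.5643, 0.3221, 0.0286]
orientation: [-179.9, -0.1, -18.9]
force: [0.4, 0.4, -0.6]
opening: 0.0464
gripper_force: 0.0
```

step_arm(steps=[[[0, 0, 0, 0, 0, 0], [0, 0, 0, 0, 0, 0], [0, 0, 0, 0, 0, 0], [0, 0, 0, 0, 0, 0], [0, 0, 0, 0, 0, 0], [0, 0, 0, 0, 0, 0], [0, 0, 0, 0, 0, 0]]], jaw=255)

```text
clock: 18.55
tool_pos: [0.5631, 0.3211, 0.0274]
orientation: [180.0, 0.0, -19.0]
force: [-2.7, -2.0, 6.1]
opening: 0.0179
gripper_force: 30.0
```

step_arm(steps=[[[0, 0, -0.3, 0, 0, 0], [0, 0, -0.6, 0, 0, 0], [0, 0, -1, 0, 0, 0], [0, 0, -1, 0, 0, 0]]])

```text
clock: 18.95
tool_pos: [0.5661, 0.3238, 0.1325]
orientation: [-179.6, -0.3, -18.9]
force: [0.8, 0.7, -4.0]
opening: 0.0178
gripper_force: 30.0
```

```bash
python3 -c "
from h import *
o=get_obs();print(o['tool_pos'])
plan((.5634,.320,.127,-19),(.5245,-.1246,.127,0))"
```

```text
[0.56610129 0.32379104 0.13252584]
call [ 0.216  0.866  0.    -0.133]
call [ 0.158  0.878  0.    -0.133]
call [ 0.099  0.887  0.    -0.133]
call [ 0.04   0.892  0.    -0.133]
call [-0.019  0.892  0.    -0.133]
```

step_arm(steps=[[[0.1, 0.44, 0, 0, 0, -0.06], [0.216, 0.866, 0, 0, 0, -0.133], [0.216, 0.866, 0, 0, 0, -0.133]]])

```text
clock: 19.25
tool_pos: [0.5532, 0.2278, 0.1253]
orientation: [179.8, 0.2, -15.3]
force: [0.3, -0.2, -4.7]
opening: 0.0175
gripper_force: 30.0
```

step_arm(steps=[[[0.08, 0.44, 0, 0, 0, -0.06], [0.158, 0.878, 0, 0, 0, -0.133], [0.158, 0.878, 0, 0, 0, -0.133]]])

```text
clock: 19.55
tool_pos: [0.5454, 0.1392, 0.1254]
orientation: [179.9, 0.2, -11.5]
force: [0.1, 1.0, -5.7]
opening: 0.0179
gripper_force: 30.0
```

step_arm(steps=[[[0.05, 0.44, 0, 0, 0, -0.06], [0.099, 0.887, 0, 0, 0, -0.133], [0.099, 0.887, 0, 0, 0, -0.133]]])

```text
clock: 19.85
tool_pos: [0.538, 0.0508, 0.1256]
orientation: [179.9, 0.2, -7.7]
force: [-0.1, 0.2, -4.9]
opening: 0.0184
gripper_force: 30.0
```

step_arm(steps=[[[0.02, 0.44, 0, 0, 0, -0.06], [0.04, 0.892, 0, 0, 0, -0.133], [0.04, 0.892, 0, 0, 0, -0.133]]])

```text
clock: 20.15
tool_pos: [0.5306, -0.0377, 0.1258]
orientation: [180.0, 0.2, -3.9]
force: [0.8, 1.1, -5.3]
opening: 0.0179
gripper_force: 30.0
```

step_arm(steps=[[[0, 0.44, 0, 0, 0, -0.06], [-0.019, 0.892, 0, 0, 0, -0.133], [-0.019, 0.892, 0.2, 0, 0, -0.133], [-0.019, 0.892, 0.4, 0, 0, -0.133], [-0.019, 0.892, 0.6, 0, 0, -0.133], [-0.019, 0.892, 0.6, 0, 0, -0.133], [-0.019, 0.892, 0.6, 0, 0, -0.133], [-0.019, 0.892, 0.6, 0, 0, -0.133]]])

```text
clock: 20.95
tool_pos: [0.5258, -0.1227, 0.0679]
orientation: [180.0, -0.1, 0.1]
force: [-0.1, 1.4, -4.3]
opening: 0.0179
gripper_force: 30.0
```

step_arm(steps=[[[-0.008, 0.02, 0.05, 0, 0, 0], [-0.008, 0.02, 0.1, 0, 0, 0], [-0.008, 0.02, 0.13, 0, 0, 0], [-0.008, 0.02, 0.15, 0, 0, 0], [-0.008, 0.02, 0.17, 0, 0, 0], [-0.008, 0.02, 0.17, 0, 0, 0]]])

```text
clock: 21.55
tool_pos: [0.5242, -0.125, 0.0499]
orientation: [180.0, 0.0, 0.1]
force: [0.1, 0.7, -4.8]
opening: 0.0175
gripper_force: 30.0
```

In the pocket, with no contact force. Lowering to the floor, releasing, and going to die A.

step_arm(steps=[[[0, 0, 0.02, 0, 0, 0], [0, 0, 0.04, 0, 0, 0], [0, 0, 0.045, 0, 0, 0], [0, 0, 0.045, 0, 0, 0]]])

```text
clock: 21.95
tool_pos: [0.5242, -0.125, 0.0456]
orientation: [-180.0, -0.0, 0.1]
force: [1.4, -0.3, -4.9]
opening: 0.0179
gripper_force: 30.0
```

step_arm(steps=[[[0, 0, 0, 0, 0, 0], [0, 0, 0, 0, 0, 0], [0, 0, 0, 0, 0, 0], [0, 0, 0, 0, 0, 0], [0, 0, 0, 0, 0, 0]]], jaw=120)

```text
clock: 22.45
tool_pos: [0.5243, -0.125, 0.0459]
orientation: [180.0, -0.0, 0.1]
force: [0.2, -0.0, 0.3]
opening: 0.0458
gripper_force: 0.0
```

step_arm(steps=[[[0, 0, -0.3, 0, 0, 0], [0, 0, -0.6, 0, 0, 0], [0, 0, -1, 0, 0, 0], [0, 0, -1, 0, 0, 0]]])

```text
clock: 22.85
tool_pos: [0.5275, -0.1252, 0.1512]
orientation: [180.0, -0.5, 0.2]
force: [1.4, 1.3, 0.5]
opening: 0.0464
gripper_force: 0.0
```

```bash
python3 -c "
from h import *
plan((.5242,-.125,.145,0),(.4527,.320,.145,-41))"
```

```text
call [-0.143 -0.89  -0.     0.286]
call [-0.268 -0.861 -0.     0.286]
call [-0.388 -0.813 -0.     0.286]
call [-0.501 -0.75  -0.     0.286]
call [-0.602 -0.671 -0.     0.286]
```

step_arm(steps=[[[-0.07, -0.44, 0, 0, 0, 0.14], [-0.143, -0.89, 0, 0, 0, 0.286], [-0.143, -0.89, 0, 0, 0, 0.286]]])

```text
clock: 23.15
tool_pos: [0.5092, -0.0326, 0.1458]
orientation: [-179.9, -0.0, -8.1]
force: [0.0, -1.0, 0.2]
opening: 0.0463
gripper_force: 0.0
```

step_arm(steps=[[[-0.13, -0.43, 0, 0, 0, 0.14], [-0.268, -0.861, 0, 0, 0, 0.286], [-0.268, -0.861, 0, 0, 0, 0.286]]])

```text
clock: 23.45
tool_pos: [0.4951, 0.0565, 0.1458]
orientation: [-179.9, -0.0, -16.2]
force: [-0.7, -0.4, 0.8]
opening: 0.0466
gripper_force: 0.0
```

step_arm(steps=[[[-0.2, -0.4, 0, 0, 0, 0.14], [-0.388, -0.813, 0, 0, 0, 0.286], [-0.388, -0.813, 0, 0, 0, 0.286]]])

```text
clock: 23.75
tool_pos: [0.481, 0.1454, 0.1457]
orientation: [-179.9, -0.0, -24.4]
force: [0.4, -1.1, 1.2]
opening: 0.046
gripper_force: 0.0
```

step_arm(steps=[[[-0.25, -0.38, 0, 0, 0, 0.14], [-0.501, -0.75, 0, 0, 0, 0.286], [-0.501, -0.75, 0, 0, 0, 0.286]]])

```text
clock: 24.05
tool_pos: [0.4666, 0.2343, 0.1456]
orientation: [-179.9, -0.0, -32.6]
force: [1.5, -0.3, -0.6]
opening: 0.0462
gripper_force: 0.0
```

step_arm(steps=[[[-0.3, -0.34, 0, 0, 0, 0.14], [-0.602, -0.671, 0, 0, 0, 0.286], [-0.602, -0.671, 0, 0, 0, 0.286], [-0.602, -0.671, 0, 0, 0, 0.286], [-0.602, -0.671, 0, 0, 0, 0.286]]])

```text
clock: 24.55
tool_pos: [0.4519, 0.3187, 0.1453]
orientation: [179.9, -0.0, -40.8]
force: [-0.5, 0.1, 0.1]
opening: 0.0463
gripper_force: 0.0
```

```bash
python3 - <<'E'
from h import *
dies()
dies("scene",.07,.085,(.4,.66,-.2,-.07),10)
E
```

```text
tcp [0.4519 0.3187 0.1453] [179.9  -0.  -40.8] t 24.6
1041 [452.1 319.5] [17.3 43.8] long axis -40.5 z 0.0595
tcp [0.4521 0.3186 0.1455] [180.   -0.  -40.9] t 24.6
113 [ 524.1 -126.6] [18.  44.5] long axis -0.30000000000001137 z 0.0766
111 [ 604.3 -126.2] [19.3 43.1] long axis -1.0 z 0.0771
```

step_arm(steps=[[[0, -0.007, 0.3, 0, 0, 0], [0, -0.007, 0.5, 0, 0, 0], [0, -0.007, 0.6, 0, 0, 0], [0, -0.007, 0.6, 0, 0, 0]]])

```text
clock: 25.05
tool_pos: [0.4521, 0.3191, 0.0846]
orientation: [179.9, -0.0, -40.9]
force: [0.6, 0.2, -0.2]
opening: 0.0465
gripper_force: 0.0
```

step_arm(steps=[[[0, 0, 0.3, 0, 0, 0], [0, 0, 0.5, 0, 0, 0], [0, 0, 0.585, 0, 0, 0], [0, 0, 0.585, 0, 0, 0], [0, 0, 0.585, 0, 0, 0]]])

```text
clock: 25.55
tool_pos: [0.453, 0.321, 0.0283]
orientation: [-179.9, -0.0, -40.9]
force: [0.5, -0.3, -0.1]
opening: 0.0466
gripper_force: 0.0
```

step_arm(steps=[[[0, 0, 0, 0, 0, 0], [0, 0, 0, 0, 0, 0], [0, 0, 0, 0, 0, 0], [0, 0, 0, 0, 0, 0], [0, 0, 0, 0, 0, 0], [0, 0, 0, 0, 0, 0], [0, 0, 0, 0, 0, 0]]], jaw=255)

```text
clock: 26.25
tool_pos: [0.4521, 0.3201, 0.0274]
orientation: [180.0, -0.0, -40.9]
force: [-2.2, -2.0, 6.2]
opening: 0.018
gripper_force: 30.0
```

step_arm(steps=[[[0, 0, -0.3, 0, 0, 0], [0, 0, -0.6, 0, 0, 0], [0, 0, -1, 0, 0, 0], [0, 0, -1, 0, 0, 0], [0, 0, -1, 0, 0, 0]]])

```text
clock: 26.75
tool_pos: [0.452, 0.3205, 0.1271]
orientation: [-180.0, 0.0, -40.9]
force: [-0.5, -0.0, -7.3]
opening: 0.018
gripper_force: 30.0
```

```bash
python3 -c "
from h import *
o=get_obs();print(o['tool_pos'])
plan((.4525,.3195,.127,-41),(.4445,-.1248,.127,0))"
```

```text
[0.45202028 0.32050924 0.12709542]
call [ 0.571  0.681  0.    -0.286]
call [ 0.468  0.756  0.    -0.286]
call [ 0.355  0.815  0.    -0.286]
call [ 0.236  0.857  0.    -0.286]
call [ 0.111  0.882  0.    -0.286]
```

step_arm(steps=[[[0.28, 0.34, 0, 0, 0, -0.14], [0.571, 0.681, 0, 0, 0, -0.286], [0.571, 0.681, 0, 0, 0, -0.286]]])

```text
clock: 27.05
tool_pos: [0.4477, 0.2257, 0.1243]
orientation: [179.6, 0.1, -32.7]
force: [-0.5, 0.0, -5.5]
opening: 0.0179
gripper_force: 30.0
```

step_arm(steps=[[[0.23, 0.38, 0, 0, 0, -0.14], [0.468, 0.756, 0, 0, 0, -0.286], [0.468, 0.756, 0, 0, 0, -0.286]]])

```text
clock: 27.35
tool_pos: [0.4463, 0.1374, 0.1246]
orientation: [179.7, 0.2, -24.6]
force: [0.7, 0.0, -5.8]
opening: 0.0178
gripper_force: 30.0
```

step_arm(steps=[[[0.17, 0.4, 0, 0, 0, -0.14], [0.355, 0.815, 0, 0, 0, -0.286], [0.355, 0.815, 0, 0, 0, -0.286]]])

```text
clock: 27.65
tool_pos: [0.4449, 0.0491, 0.1248]
orientation: [179.8, 0.3, -16.4]
force: [-0.9, 0.3, -5.9]
opening: 0.0181
gripper_force: 30.0
```

step_arm(steps=[[[0.12, 0.43, 0, 0, 0, -0.14], [0.236, 0.857, 0, 0, 0, -0.286], [0.236, 0.857, 0, 0, 0, -0.286]]])

```text
clock: 27.95
tool_pos: [0.444, -0.039, 0.1251]
orientation: [179.9, 0.3, -8.2]
force: [-0.2, 0.9, -6.7]
opening: 0.0178
gripper_force: 30.0
```

step_arm(steps=[[[0.05, 0.44, 0, 0, 0, -0.14], [0.111, 0.882, 0, 0, 0, -0.286], [0.111, 0.882, 0.2, 0, 0, -0.286], [0.111, 0.882, 0.4, 0, 0, -0.286], [0.111, 0.882, 0.6, 0, 0, -0.286], [0.111, 0.882, 0.6, 0, 0, -0.286], [0.111, 0.882, 0.6, 0, 0, -0.286], [0.111, 0.882, 0.6, 0, 0, -0.286]]])

```text
clock: 28.75
tool_pos: [0.4458, -0.1237, 0.0677]
orientation: [180.0, -0.0, 0.1]
force: [0.9, 0.6, -5.6]
opening: 0.018
gripper_force: 30.0
```

step_arm(steps=[[[-0.01, 0.012, 0.05, 0, 0, 0], [-0.01, 0.012, 0.1, 0, 0, 0], [-0.01, 0.012, 0.13, 0, 0, 0], [-0.01, 0.012, 0.15, 0, 0, 0], [-0.01, 0.012, 0.17, 0, 0, 0], [-0.01, 0.012, 0.17, 0, 0, 0]]])

```text
clock: 29.35
tool_pos: [0.4442, -0.1252, 0.0499]
orientation: [180.0, 0.0, 0.1]
force: [-0.0, 0.1, -6.3]
opening: 0.018
gripper_force: 30.0
```

step_arm(steps=[[[0, 0, 0.02, 0, 0, 0], [0, 0, 0.04, 0, 0, 0], [0, 0, 0.045, 0, 0, 0], [0, 0, 0.045, 0, 0, 0]]])

```text
clock: 29.75
tool_pos: [0.4443, -0.1252, 0.0457]
orientation: [180.0, -0.0, 0.1]
force: [0.0, 0.4, -5.1]
opening: 0.0179
gripper_force: 30.0
```

step_arm(steps=[[[0, 0, 0, 0, 0, 0], [0, 0, 0, 0, 0, 0], [0, 0, 0, 0, 0, 0], [0, 0, 0, 0, 0, 0], [0, 0, 0, 0, 0, 0]]], jaw=120)

```text
clock: 30.25
tool_pos: [0.4444, -0.1251, 0.0458]
orientation: [-180.0, -0.0, 0.1]
force: [-0.2, 0.0, 0.7]
opening: 0.0458
gripper_force: 0.0
```

step_arm(steps=[[[0, 0, -0.3, 0, 0, 0], [0, 0, -0.6, 0, 0, 0], [0, 0, -1, 0, 0, 0], [0, 0, -1, 0, 0, 0]]])

```text
clock: 30.65
tool_pos: [0.4476, -0.1252, 0.1507]
orientation: [180.0, -0.5, 0.2]
force: [0.6, -0.7, -0.7]
opening: 0.0464
gripper_force: 0.0
```

```bash
python3 -c "
from h import *
plan((.4442,-.125,.145,0),(.4442,.0,.2,-45),(.525,.0205,.145,-90))"
```

```text
call [ 0.    -0.625 -0.275  0.785]
call [-0.239 -0.577 -0.275  0.785]
call [ 0.213 -0.358  0.275  0.785]
call [ 0.06  -0.412  0.275  0.785]
```

step_arm(steps=[[[0, -0.3, -0.1, 0, 0, 0.29], [0, -0.5, -0.2, 0, 0, 0.58], [0, -0.625, -0.275, 0, 0, 0.785], [0, -0.625, -0.275, 0, 0, 0.785]]], jaw=0)

```text
clock: 31.05
tool_pos: [0.4449, -0.0615, 0.174]
orientation: [-179.9, -0.1, -22.4]
force: [-0.0, -0.3, -0.3]
opening: 0.0733
gripper_force: 0.0
```

step_arm(steps=[[[-0.1, -0.3, -0.1, 0, 0, 0.29], [-0.2, -0.5, -0.2, 0, 0, 0.58], [-0.239, -0.577, -0.275, 0, 0, 0.785], [-0.239, -0.577, -0.275, 0, 0, 0.785]]])

```text
clock: 31.45
tool_pos: [0.4445, 0.0004, 0.2011]
orientation: [-179.9, -0.0, -44.8]
force: [0.5, 1.3, 0.2]
opening: 0.0876
gripper_force: 0.0
```

step_arm(steps=[[[0.1, -0.2, 0.1, 0, 0, 0.29], [0.2, -0.3, 0.2, 0, 0, 0.58], [0.213, -0.358, 0.275, 0, 0, 0.785], [0.213, -0.358, 0.275, 0, 0, 0.785]]])

```text
clock: 31.85
tool_pos: [0.4839, 0.0092, 0.171]
orientation: [179.8, 0.0, -67.3]
force: [-0.4, -0.7, -0.0]
opening: 0.0878
gripper_force: 0.0
```

step_arm(steps=[[[0, -0.2, 0.1, 0, 0, 0.29], [0.05, -0.4, 0.2, 0, 0, 0.58], [0.06, -0.412, 0.275, 0, 0, 0.785], [0.06, -0.412, 0.275, 0, 0, 0.785], [0.06, -0.412, 0.275, 0, 0, 0.785]]])

```text
clock: 32.35
tool_pos: [0.5242, 0.0198, 0.1457]
orientation: [180.0, -0.0, -89.5]
force: [-0.7, 0.9, -0.2]
opening: 0.0876
gripper_force: 0.0
```

```bash
python3 - <<'E'
from h import *
p,*_=dies("scene",.07,.1,(.4,.66,-.2,.05),10)
cv2.imwrite("pics/s2.png",cv2.resize(p[150:330,150:390,::-1],None,fx=2.5,fy=2.5))
o=get_obs(); print(o['tool_pos'],o['orientation'],o['joint_pos'].round(0))
E
```

```text
tcp [0.5242 0.0198 0.1457] [180.   -0.  -89.5] t 32.4
97 [ 444.9 -126.8] [17.7 41.2] long axis -2.3000000000000114 z 0.0771
111 [ 525.4 -124.4] [44.2 18.1] long axis 1.2000000000000028 z 0.0767
80 [525.5  18.7] [23.7 25. ] long axis -88.4 z 0.0859
112 [ 604.8 -126.3] [18.9 43.6] long axis -1.0 z 0.0769
[0.52441625 0.01997098 0.1460505 ] [-1.79990158e+02 -3.31793260e-03 -8.95560571e+01] [ 24.  10. -25.   0. -55. -23.]
```

View pics/s2.png

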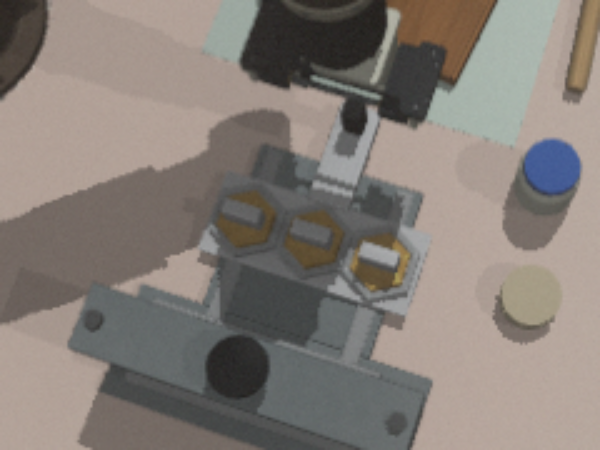

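The scene crop shows all three dies seated in their nests, at crop px (243,215), (313,237) and (380,260), and the gripper over the handle at (355,115). Next: grip the handle and push the carriage in.

step_arm(steps=[[[0, 0, 0.3, 0, 0, 0.017], [0, 0, 0.6, 0, 0, 0.017], [0, 0, 0.9, 0, 0, 0.017], [0, 0, 0.99, 0, 0, 0.017], [0, 0, 0.99, 0, 0, 0.017], [0, 0, 0.99, 0, 0, 0.017]]])

```text
clock: 33.0
tool_pos: [0.5256, 0.0207, 0.048]
orientation: [-179.9, 0.0, -90.2]
force: [0.2, -0.2, 1.2]
opening: 0.0875
gripper_force: 0.0
```

step_arm(steps=[[[0, 0, 0, 0, 0, 0], [0, 0, 0, 0, 0, 0], [0, 0, 0, 0, 0, 0], [0, 0, 0, 0, 0, 0], [0, 0, 0, 0, 0, 0], [0, 0, 0, 0, 0, 0], [0, 0, 0, 0, 0, 0], [0, 0, 0, 0, 0, 0], [0, 0, 0, 0, 0, 0], [0, 0, 0, 0, 0, 0], [0, 0, 0, 0, 0, 0]]], jaw=255)

```text
clock: 34.1
tool_pos: [0.5255, 0.0205, 0.0467]
orientation: [-179.9, 0.0, -90.3]
force: [5.4, -1.5, -3.2]
opening: 0.024
gripper_force: 30.0
```

step_arm(steps=[[[0.03, 0, 0, 0, 0, 0], [0.08, 0, 0, 0, 0, 0], [0.15, 0, 0, 0, 0, 0], [0.25, 0, 0, 0, 0, 0], [0.35, 0, 0, 0, 0, 0], [0.45, 0, 0, 0, 0, 0], [0.55, 0, 0, 0, 0, 0], [0.65, 0, 0, 0, 0, 0], [0.75, 0, 0, 0, 0, 0], [0.85, 0, 0, 0, 0, 0], [0.93, 0, 0, 0, 0, 0], [0.98, 0, 0, 0, 0, 0], [1, 0, 0, 0, 0, 0], [1, 0, 0, 0, 0, 0]]])

```text
clock: 35.5
tool_pos: [0.5254, -0.0792, 0.0468]
orientation: [-179.9, 0.0, -90.3]
force: [6.9, 0.5, -4.2]
opening: 0.0235
gripper_force: 30.0
```

step_arm(steps=[[[0.03, 0, 0, 0, 0, 0], [0.08, 0, 0, 0, 0, 0], [0.15, 0, 0, 0, 0, 0], [0.25, 0, 0, 0, 0, 0], [0.35, 0, 0, 0, 0, 0], [0.45, 0, 0, 0, 0, 0], [0.55, 0, 0, 0, 0, 0], [0.62, 0, 0, 0, 0, 0], [0.66, 0, 0, 0, 0, 0], [0.68, 0, 0, 0, 0, 0], [0.69, 0, 0, 0, 0, 0], [0.69, 0, 0, 0, 0, 0]]])

```text
clock: 36.7
tool_pos: [0.5253, -0.1479, 0.0467]
orientation: [-179.9, 0.0, -90.3]
force: [6.3, 2.6, -4.6]
opening: 0.0239
gripper_force: 30.0
```

step_arm(steps=[[[0.01, 0, 0, 0, 0, 0], [0.02, 0, 0, 0, 0, 0], [0.03, 0, 0, 0, 0, 0], [0.03, 0, 0, 0, 0, 0]]])

```text
clock: 37.1
tool_pos: [0.5253, -0.1496, 0.0468]
orientation: [-179.8, 0.1, -90.3]
force: [5.4, 11.9, -2.4]
opening: 0.024
gripper_force: 30.0
```

step_arm(steps=[[[-0.01, 0, 0, 0, 0, 0], [-0.01, 0, 0, 0, 0, 0], [-0.01, 0, 0, 0, 0, 0], [-0.01, 0, 0, 0, 0, 0], [-0.01, 0, 0, 0, 0, 0]]], jaw=110)

```text
clock: 37.6
tool_pos: [0.5235, -0.1508, 0.0466]
orientation: [180.0, -0.0, -90.4]
force: [0.3, 0.8, 0.1]
opening: 0.0495
gripper_force: 0.0
```

step_arm(steps=[[[-0.01, 0, -0.2, 0, 0, 0], [-0.01, 0, -0.6, 0, 0, 0], [-0.01, 0, -1, 0, 0, 0], [-0.01, 0, -1, 0, 0, 0]]])

```text
clock: 38.0
tool_pos: [0.527, -0.15, 0.1523]
orientation: [-179.5, -0.0, -90.3]
force: [-0.0, -0.3, 0.3]
opening: 0.0494
gripper_force: 0.0
```

step_arm(steps=[[[0, 0, -0.4, 0, 0, 0], [0, 0, -0.8, 0, 0, 0], [0, 0, -1, 0, 0, 0], [0, 0, -1, 0, 0, 0]]], jaw=255)

```text
clock: 38.4
tool_pos: [0.5253, -0.1499, 0.2502]
orientation: [-179.6, -0.0, -90.3]
force: [-0.1, -0.1, -0.4]
opening: 0.0235
gripper_force: 0.0
```

step_arm(steps=[[[0.3, 0, -0.1, 0, 0, 0], [0.6, 0, -0.18, 0, 0, 0], [0.74, 0, -0.18, 0, 0, 0], [0.74, 0, -0.18, 0, 0, 0]]])

```text
clock: 38.8
tool_pos: [0.5227, -0.2249, 0.2634]
orientation: [179.9, 0.0, -90.5]
force: [-0.3, 0.6, -1.0]
opening: 0.0002
gripper_force: 0.0
```

step_arm(steps=[[[0.3, 0, 0, 0, 0, 0], [0.6, 0, 0, 0, 0, 0], [0.74, 0, 0, 0, 0, 0], [0.74, 0, 0, 0, 0, 0], [0.74, 0, 0, 0, 0, 0], [0.74, 0, 0, 0, 0, 0]]])

```text
clock: 39.4
tool_pos: [0.5228, -0.2966, 0.2645]
orientation: [180.0, 0.0, -90.3]
force: [0.3, -0.1, -0.5]
opening: 0.0001
gripper_force: 0.0
```

```bash
python3 - <<'E'
from h import *
p,*_=dies("side",.07,.1,(.4,.66,-.4,.05),10)
cv2.imwrite("pics/s3.png",cv2.resize(p[80:240,240:460,::-1],None,fx=2.5,fy=2.5))
o=get_obs(); print(o['tool_pos'],o['orientation'],o['opening'])
E
```

```text
tcp [ 0.5228 -0.2966  0.2645] [180.    0.  -90.3] t 39.4
14 [ 447.4 -283.2] [41.   8.7] long axis 14.299999999999997 z 0.0726
18 [ 525.9 -282. ] [ 7.3 40.6] long axis -1.5 z 0.0727
79 [ 526.6 -146.9] [23.3 26.5] long axis -88.4 z 0.0859
[ 0.52288273 -0.29660621  0.26462527] [-1.79999109e+02  1.18367970e-02 -9.02964710e+01] 0.0005379111323734298
```

View pics/s3.png

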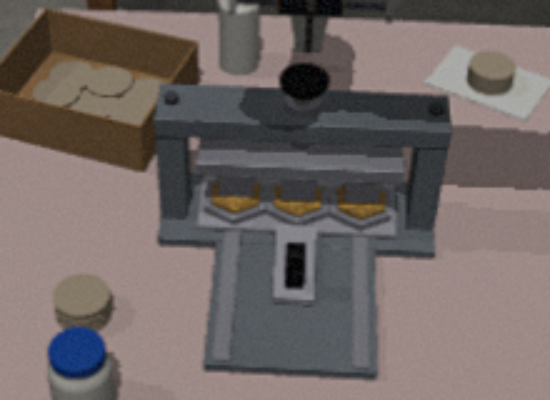

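The side view shows the carriage fully in with the dies under the platen at crop px (235,195), (298,203) and (362,205), and the gripper over the knob at (305,80). Pressing.

step_arm(steps=[[[0, -0.03, 0.1, 0, 0, 0], [0, -0.03, 0.2, 0, 0, 0], [0, -0.03, 0.28, 0, 0, 0], [0, -0.03, 0.33, 0, 0, 0], [0, -0.03, 0.37, 0, 0, 0], [0, -0.03, 0.41, 0, 0, 0], [0, -0.03, 0.45, 0, 0, 0], [0, -0.03, 0.49, 0, 0, 0], [0, -0.03, 0.53, 0, 0, 0], [0, -0.03, 0.56, 0, 0, 0], [0, -0.03, 0.56, 0, 0, 0]]])

```text
clock: 40.55
tool_pos: [0.5256, -0.2975, 0.2101]
orientation: [-180.0, -0.0, -90.3]
force: [-4.7, 4.8, 13.8]
opening: 0.0002
gripper_force: 6.1
```

step_arm(steps=[[[0, 0, 0.01, 0, 0, 0], [0, 0, 0.02, 0, 0, 0], [0, 0, 0.03, 0, 0, 0], [0, 0, 0.04, 0, 0, 0], [0, 0, 0.05, 0, 0, 0], [0, 0, 0.05, 0, 0, 0], [0, 0, 0.05, 0, 0, 0]]])

```text
clock: 41.25
tool_pos: [0.5256, -0.2975, 0.2058]
orientation: [-179.9, -0.0, -90.3]
force: [-4.9, 5.4, 13.2]
opening: 0.0005
gripper_force: 7.0
```

step_arm(steps=[[[0, 0, 0.01, 0, 0, 0], [0, 0, 0.02, 0, 0, 0], [0, 0, 0.03, 0, 0, 0], [0, 0, 0.03, 0, 0, 0], [0, 0, 0.03, 0, 0, 0]]])

```text
clock: 41.75
tool_pos: [0.5257, -0.2976, 0.2053]
orientation: [-179.9, -0.1, -90.3]
force: [-10.2, 11.2, 29.0]
opening: 0.0005
gripper_force: 14.3
```

step_arm(steps=[[[0, 0, -0.05, 0, 0, 0], [0, 0, -0.15, 0, 0, 0], [0, 0, -0.3, 0, 0, 0], [0, 0, -0.45, 0, 0, 0], [0, 0, -0.63, 0, 0, 0], [0, 0, -0.63, 0, 0, 0]]])

```text
clock: 42.35
tool_pos: [0.527, -0.2982, 0.2663]
orientation: [-179.8, -0.1, -90.3]
force: [-0.2, 0.6, 0.5]
opening: 0.0005
gripper_force: 0.0
```

step_arm(steps=[[[-0.3, 0, 0, 0, 0, 0], [-0.6, 0, 0, 0, 0, 0], [-0.74, 0, 0, 0, 0, 0], [-0.74, 0, 0, 0, 0, 0]]], jaw=60)

```text
clock: 42.75
tool_pos: [0.5263, -0.2222, 0.2635]
orientation: [-180.0, 0.0, -90.2]
force: [0.8, -0.8, 0.2]
opening: 0.0271
gripper_force: 0.0
```

step_arm(steps=[[[-0.3, 0, 0, 0, 0, 0], [-0.6, 0, 0, 0, 0, 0], [-0.74, 0, 0.2, 0, 0, 0], [-0.74, 0, 0.2, 0, 0, 0], [-0.74, 0, 0.2, 0, 0, 0], [-0.74, 0, 0.2, 0, 0, 0]]])

```text
clock: 43.35
tool_pos: [0.5271, -0.1505, 0.2441]
orientation: [-180.0, -0.0, -90.4]
force: [-0.1, 0.4, -0.4]
opening: 0.0665
gripper_force: 0.0
```

```bash
python3 - <<'E'
from h import *
print(get_obs()['opening'])
dies("scene",.2,.26,(.45,.6,-.35,-.25),40)
dies("side",.2,.26,(.45,.6,-.35,-.25),40)
E
```

```text
0.06651504090827194
tcp [ 0.5271 -0.1505  0.2441] [-180.    -0.   -90.4] t 43.4
510 [ 526.1 -296.3] [60.  57.3] long axis 30.799999999999997 z 0.2257
tcp [ 0.5271 -0.1505  0.2442] [-180.    -0.   -90.4] t 43.4
48 [ 525. -271.] [49.4 15.4] long axis 7.0 z 0.2225
```

step_arm(steps=[[[0, 0.015, 0.4, 0, 0, 0], [0, 0.015, 0.8, 0, 0, 0], [0, 0.015, 0.98, 0, 0, 0], [0, 0.015, 0.98, 0, 0, 0]]])

```text
clock: 43.85
tool_pos: [0.5234, -0.1501, 0.1432]
orientation: [179.7, -0.0, -90.4]
force: [0.1, -1.3, 0.4]
opening: 0.0671
gripper_force: 0.0
```

step_arm(steps=[[[0, 0, 0.3, 0, 0, 0], [0, 0, 0.6, 0, 0, 0], [0, 0, 0.9, 0, 0, 0], [0, 0, 0.985, 0, 0, 0], [0, 0, 0.985, 0, 0, 0]]])

```text
clock: 44.35
tool_pos: [0.5254, -0.1499, 0.0473]
orientation: [179.9, -0.0, -90.3]
force: [-0.3, 0.1, 0.9]
opening: 0.0673
gripper_force: 0.0
```

step_arm(steps=[[[0, 0, 0, 0, 0, 0], [0, 0, 0, 0, 0, 0], [0, 0, 0, 0, 0, 0], [0, 0, 0, 0, 0, 0], [0, 0, 0, 0, 0, 0], [0, 0, 0, 0, 0, 0], [0, 0, 0, 0, 0, 0], [0, 0, 0, 0, 0, 0], [0, 0, 0, 0, 0, 0]]], jaw=255)

```text
clock: 45.25
tool_pos: [0.5252, -0.1495, 0.0473]
orientation: [-180.0, -0.0, -90.3]
force: [-0.5, 2.2, 3.7]
opening: 0.0236
gripper_force: 30.0
```

step_arm(steps=[[[-0.03, 0, 0, 0, 0, 0], [-0.08, 0, 0, 0, 0, 0], [-0.15, 0, 0, 0, 0, 0], [-0.25, 0, 0, 0, 0, 0], [-0.35, 0, 0, 0, 0, 0], [-0.45, 0, 0, 0, 0, 0], [-0.55, 0, 0, 0, 0, 0], [-0.65, 0, 0, 0, 0, 0], [-0.75, 0, 0, 0, 0, 0], [-0.85, 0, 0, 0, 0, 0], [-0.93, 0, 0, 0, 0, 0], [-0.98, 0, 0, 0, 0, 0], [-1, 0, 0, 0, 0, 0], [-1, 0, 0, 0, 0, 0]]])

```text
clock: 46.65
tool_pos: [0.5254, -0.0495, 0.0473]
orientation: [180.0, -0.0, -90.3]
force: [-3.8, 0.2, 7.1]
opening: 0.0236
gripper_force: 30.0
```

step_arm(steps=[[[-0.03, 0, 0, 0, 0, 0], [-0.08, 0, 0, 0, 0, 0], [-0.15, 0, 0, 0, 0, 0], [-0.25, 0, 0, 0, 0, 0], [-0.35, 0, 0, 0, 0, 0], [-0.45, 0, 0, 0, 0, 0], [-0.55, 0, 0, 0, 0, 0], [-0.62, 0, 0, 0, 0, 0], [-0.66, 0, 0, 0, 0, 0], [-0.68, 0, 0, 0, 0, 0], [-0.69, 0, 0, 0, 0, 0], [-0.69, 0, 0, 0, 0, 0]]])

```text
clock: 47.85
tool_pos: [0.5255, 0.019, 0.0473]
orientation: [179.9, -0.0, -90.3]
force: [-4.5, -3.0, 7.2]
opening: 0.024
gripper_force: 30.0
```

step_arm(steps=[[[-0.01, 0, 0, 0, 0, 0], [-0.02, 0, 0, 0, 0, 0], [-0.03, 0, 0, 0, 0, 0], [-0.03, 0, 0, 0, 0, 0]]])

```text
clock: 48.25
tool_pos: [0.5255, 0.0206, 0.0473]
orientation: [179.9, -0.1, -90.3]
force: [-0.7, -11.0, 5.9]
opening: 0.0233
gripper_force: 30.0
```

step_arm(steps=[[[-0.01, 0, 0, 0, 0, 0], [-0.01, 0, 0, 0, 0, 0], [-0.01, 0, 0, 0, 0, 0]]])

```text
clock: 48.55
tool_pos: [0.5254, 0.0206, 0.0473]
orientation: [179.9, -0.2, -90.3]
force: [1.3, -18.0, 5.6]
opening: 0.0237
gripper_force: 30.0
```

step_arm(steps=[[[0.02, 0, 0, 0, 0, 0], [0.02, 0, 0, 0, 0, 0], [0.02, 0, 0, 0, 0, 0], [0.02, 0, 0, 0, 0, 0], [0.02, 0, 0, 0, 0, 0]]], jaw=110)

```text
clock: 49.05
tool_pos: [0.5263, 0.0218, 0.0471]
orientation: [180.0, 0.0, -90.3]
force: [0.1, 0.4, -1.0]
opening: 0.0493
gripper_force: 0.0
```

step_arm(steps=[[[0, 0, -0.2, 0, 0, 0], [0, 0, -0.6, 0, 0, 0], [0, 0, -1, 0, 0, 0], [0, 0, -1, 0, 0, 0], [0, 0, -1, 0, 0, 0]]])

```text
clock: 49.55
tool_pos: [0.5267, 0.0219, 0.1482]
orientation: [-179.9, 0.1, -90.3]
force: [-0.0, 0.1, -0.3]
opening: 0.0499
gripper_force: 0.0
```

```bash
python3 - <<'E'
from h import *
dies("scene",.07,.1,(.4,.66,-.4,.05),10)
plan((.5255,.0205,.147,-90.3),(.6045,-.125,.147,0))
E
```

```text
tcp [0.5267 0.0219 0.1482] [-1.799e+02  1.000e-01 -9.030e+01] t 49.5
99 [ 445.5 -127.1] [17.9 41.7] long axis -1.8000000000000114 z 0.0769
112 [ 525.3 -124.4] [19.1 43.9] long axis -0.39999999999997726 z 0.0766
79 [525.6  19.3] [23.8 24. ] long axis -90.0 z 0.0866
113 [ 604.6 -126.9] [18.5 43.8] long axis -1.3999999999999773 z 0.0769
call [ 0.363 -0.199 -0.    -0.788]
call [ 0.411 -0.045 -0.    -0.788]
call [ 0.397  0.117  0.    -0.788]
call [ 0.322  0.26   0.    -0.788]
```

step_arm(steps=[[[0.1, -0.1, 0, 0, 0, -0.29], [0.3, -0.19, 0, 0, 0, -0.58], [0.36, -0.2, 0, 0, 0, -0.788], [0.36, -0.2, 0, 0, 0, -0.788]]])

```text
clock: 50.0
tool_pos: [0.5452, -0.0155, 0.1454]
orientation: [179.8, 0.0, -67.8]
force: [-0.2, -0.2, -0.1]
opening: 0.0499
gripper_force: 0.0
```

step_arm(steps=[[[0.1, 0, 0, 0, 0, -0.29], [0.3, -0.04, 0, 0, 0, -0.58], [0.41, -0.045, 0, 0, 0, -0.788], [0.41, -0.045, 0, 0, 0, -0.788]]])

```text
clock: 50.4
tool_pos: [0.5654, -0.0514, 0.146]
orientation: [179.9, 0.1, -45.3]
force: [-0.3, 0.1, -0.8]
opening: 0.0498
gripper_force: 0.0
```

step_arm(steps=[[[0.1, 0.05, 0, 0, 0, -0.29], [0.3, 0.1, 0, 0, 0, -0.58], [0.4, 0.117, 0, 0, 0, -0.788], [0.4, 0.117, 0, 0, 0, -0.788]]])

```text
clock: 50.8
tool_pos: [0.5854, -0.0877, 0.1463]
orientation: [180.0, 0.1, -22.8]
force: [-0.9, 0.5, -0.4]
opening: 0.0494
gripper_force: 0.0
```

step_arm(steps=[[[0.1, 0.1, 0, 0, 0, -0.29], [0.3, 0.2, 0, 0, 0, -0.58], [0.32, 0.26, 0, 0, 0, -0.788], [0.32, 0.26, 0, 0, 0, -0.788], [0.32, 0.26, 0, 0, 0, -0.788]]])

```text
clock: 51.3
tool_pos: [0.6045, -0.1231, 0.1468]
orientation: [-180.0, 0.0, -0.4]
force: [0.8, -0.1, 0.0]
opening: 0.0498
gripper_force: 0.0
```

```bash
python3 - <<'E'
from h import *
dies("wrist",.073,.085,(.4,.66,-.2,-.07))
E
```

```text
tcp [ 0.6045 -0.1231  0.1468] [-180.     0.    -0.4] t 51.3
441 [ 516.  -122.7] [23.9 17.5] long axis 0.09999999999999432 z 0.0776
1221 [ 605.2 -124.8] [17.9 44. ] long axis -0.10000000000002274 z 0.0774
```

step_arm(steps=[[[0.007, 0.017, 0.3, 0, 0, -0.014], [0.007, 0.017, 0.6, 0, 0, -0.014], [0.007, 0.017, 0.9, 0, 0, -0.014], [0.007, 0.017, 1, 0, 0, -0.014], [0.007, 0.017, 1, 0, 0, -0.014], [0.007, 0.017, 1, 0, 0, -0.014]]])

```text
clock: 51.95
tool_pos: [0.6067, -0.1253, 0.0483]
orientation: [180.0, -0.1, 0.3]
force: [0.9, -0.3, -0.0]
opening: 0.0499
gripper_force: 0.0
```

step_arm(steps=[[[0, 0, 0.015, 0, 0, 0], [0, 0, 0.015, 0, 0, 0], [0, 0, 0.015, 0, 0, 0], [0, 0, 0.015, 0, 0, 0], [0, 0, 0.015, 0, 0, 0], [0, 0, 0.015, 0, 0, 0], [0, 0, 0.015, 0, 0, 0]]], jaw=255)

```text
clock: 52.65
tool_pos: [0.606, -0.1255, 0.046]
orientation: [180.0, -0.0, 0.4]
force: [-1.0, -0.1, 4.6]
opening: 0.0177
gripper_force: 30.0
```

step_arm(steps=[[[0, 0, -0.1, 0, 0, 0], [0, 0, -0.3, 0, 0, 0], [0, 0, -0.6, 0, 0, 0], [0, 0, -0.9, 0, 0, 0], [0, 0, -0.9, 0, 0, 0], [0, 0, -0.9, 0, 0, 0]]])

```text
clock: 53.25
tool_pos: [0.6053, -0.1254, 0.1358]
orientation: [-180.0, -0.0, 0.3]
force: [-0.0, 0.1, -4.8]
opening: 0.0179
gripper_force: 30.0
```

step_arm(steps=[[[-0.06, -0.4, 0, 0, 0, 0], [-0.13, -0.83, 0, 0, 0, 0], [-0.13, -0.83, 0, 0, 0, 0]]])

```text
clock: 53.55
tool_pos: [0.5903, -0.0391, 0.1338]
orientation: [-180.0, 0.2, 0.5]
force: [0.3, -0.5, -3.5]
opening: 0.0179
gripper_force: 30.0
```

step_arm(steps=[[[-0.06, -0.4, 0, 0, 0, 0], [-0.13, -0.83, 0, 0, 0, 0], [-0.13, -0.83, 0, 0, 0, 0]]])

```text
clock: 53.85
tool_pos: [0.5772, 0.0438, 0.134]
orientation: [-180.0, 0.2, 0.5]
force: [-0.3, -0.1, -4.3]
opening: 0.0179
gripper_force: 30.0
```

step_arm(steps=[[[-0.06, -0.4, 0, 0, 0, 0], [-0.13, -0.83, 0, 0, 0, 0], [-0.13, -0.83, 0, 0, 0, 0]]])

```text
clock: 54.15
tool_pos: [0.564, 0.1266, 0.1342]
orientation: [180.0, 0.1, 0.5]
force: [-0.1, -0.4, -4.3]
opening: 0.0183
gripper_force: 30.0
```

step_arm(steps=[[[-0.06, -0.4, 0, 0, 0, 0], [-0.13, -0.83, 0, 0, 0, 0], [-0.13, -0.83, 0.3, 0, 0, 0], [-0.13, -0.83, 0.6, 0, 0, 0], [-0.13, -0.83, 0.9, 0, 0, 0], [-0.13, -0.83, 0.9, 0, 0, 0], [-0.13, -0.83, 0.9, 0, 0, 0]]])

```text
clock: 54.85
tool_pos: [0.5513, 0.2053, 0.0449]
orientation: [179.9, 0.1, 0.4]
force: [0.6, 0.4, -4.4]
opening: 0.0182
gripper_force: 30.0
```

step_arm(steps=[[[0, 0, 0.06, 0, 0, 0], [0, 0, 0.12, 0, 0, 0], [0, 0, 0.165, 0, 0, 0], [0, 0, 0.165, 0, 0, 0]]])

```text
clock: 55.25
tool_pos: [0.5515, 0.2059, 0.0289]
orientation: [180.0, 0.0, 0.3]
force: [-0.6, 0.4, -4.8]
opening: 0.0176
gripper_force: 30.0
```

step_arm(steps=[[[0, 0, 0.008, 0, 0, 0], [0, 0, 0.008, 0, 0, 0]]])

```text
clock: 55.45
tool_pos: [0.5519, 0.2062, 0.0286]
orientation: [-180.0, -0.0, 0.4]
force: [-0.0, 0.2, -4.5]
opening: 0.0179
gripper_force: 30.0
```

step_arm(steps=[[[0, 0, 0, 0, 0, 0], [0, 0, 0, 0, 0, 0], [0, 0, 0, 0, 0, 0], [0, 0, 0, 0, 0, 0], [0, 0, 0, 0, 0, 0]]], jaw=110)

```text
clock: 55.95
tool_pos: [0.5519, 0.2062, 0.0286]
orientation: [-180.0, -0.0, 0.4]
force: [-0.1, 0.4, 0.3]
opening: 0.0483
gripper_force: 0.0
```

step_arm(steps=[[[0, 0, -0.3, 0, 0, 0], [0, 0, -0.6, 0, 0, 0], [0, 0, -1, 0, 0, 0], [0, 0, -1, 0, 0, 0]]])

```text
clock: 56.35
tool_pos: [0.5548, 0.2078, 0.1342]
orientation: [-179.7, -0.5, 0.4]
force: [-0.1, 0.8, -0.5]
opening: 0.0496
gripper_force: 0.0
```

step_arm(steps=[[[-0.03, 0.4, -0.1, 0, 0, 0], [-0.068, 0.828, -0.1, 0, 0, 0], [-0.068, 0.828, -0.1, 0, 0, 0]]])

```text
clock: 56.65
tool_pos: [0.5444, 0.1199, 0.1387]
orientation: [-180.0, 0.0, 0.2]
force: [1.0, -0.0, -0.7]
opening: 0.05
gripper_force: 0.0
```

step_arm(steps=[[[-0.03, 0.4, 0, 0, 0, 0], [-0.068, 0.828, 0, 0, 0, 0], [-0.068, 0.828, 0, 0, 0, 0]]])

```text
clock: 56.95
tool_pos: [0.5381, 0.0371, 0.1382]
orientation: [180.0, 0.1, 0.2]
force: [0.2, 1.2, -1.1]
opening: 0.0499
gripper_force: 0.0
```

step_arm(steps=[[[-0.03, 0.4, 0, 0, 0, 0], [-0.068, 0.828, 0, 0, 0, 0], [-0.068, 0.828, 0, 0, 0, 0]]])

```text
clock: 57.25
tool_pos: [0.5321, -0.0454, 0.1382]
orientation: [180.0, 0.0, 0.2]
force: [-0.0, 0.0, -0.3]
opening: 0.0497
gripper_force: 0.0
```

step_arm(steps=[[[-0.03, 0.4, 0, 0, 0, 0], [-0.068, 0.828, 0, 0, 0, 0], [-0.068, 0.828, 0, 0, 0, 0], [-0.068, 0.828, 0, 0, 0, 0], [-0.068, 0.828, 0, 0, 0, 0]]])

```text
clock: 57.75
tool_pos: [0.5269, -0.1246, 0.1383]
orientation: [-180.0, -0.0, 0.4]
force: [0.1, 0.3, 0.1]
opening: 0.0499
gripper_force: 0.0
```

```bash
python3 - <<'E'
from h import *
dies("wrist",.073,.085,(.4,.66,-.2,-.07))
dies("scene",.05,.07,(.4,.66,.1,.4),10)
E
```

```text
tcp [ 0.5269 -0.1246  0.1383] [-180.    -0.     0.4] t 57.8
604 [ 440.9 -125. ] [18.  29.6] long axis -0.10000000000002274 z 0.0775
1286 [ 526.1 -122.8] [43.6 17.8] long axis 0.9000000000000057 z 0.0775
tcp [ 0.527  -0.1243  0.1384] [-180.    -0.     0.4] t 57.8
98 [551.5 203.1] [20.8 43.2] long axis -3.3999999999999773 z 0.0574
```

step_arm(steps=[[[-0.008, -0.012, 0.3, 0, 0, 0], [-0.008, -0.012, 0.6, 0, 0, 0], [-0.008, -0.012, 0.85, 0, 0, 0], [-0.008, -0.012, 0.93, 0, 0, 0], [-0.008, -0.012, 0.93, 0, 0, 0], [-0.008, -0.012, 0.93, 0, 0, 0]]])

```text
clock: 58.45
tool_pos: [0.5267, -0.1237, 0.0463]
orientation: [180.0, -0.1, 0.4]
force: [-0.1, 0.5, 0.7]
opening: 0.0499
gripper_force: 0.0
```

step_arm(steps=[[[0, 0, 0, 0, 0, 0], [0, 0, 0, 0, 0, 0], [0, 0, 0, 0, 0, 0], [0, 0, 0, 0, 0, 0], [0, 0, 0, 0, 0, 0], [0, 0, 0, 0, 0, 0], [0, 0, 0, 0, 0, 0]]], jaw=255)

```text
clock: 59.15
tool_pos: [0.526, -0.124, 0.0457]
orientation: [-180.0, -0.0, 0.4]
force: [-0.6, 2.2, 4.6]
opening: 0.0179
gripper_force: 30.0
```

step_arm(steps=[[[0, 0, -0.1, 0, 0, 0], [0, 0, -0.3, 0, 0, 0], [0, 0, -0.6, 0, 0, 0], [0, 0, -0.9, 0, 0, 0], [0, 0, -0.9, 0, 0, 0], [0, 0, -0.9, 0, 0, 0]]])

```text
clock: 59.75
tool_pos: [0.5252, -0.1239, 0.1353]
orientation: [-180.0, 0.0, 0.3]
force: [-0.3, -0.8, -5.7]
opening: 0.0177
gripper_force: 30.0
```

step_arm(steps=[[[0.04, -0.44, 0, 0, 0, 0], [0.075, -0.886, 0, 0, 0, 0], [0.075, -0.886, 0, 0, 0, 0]]])

```text
clock: 60.05
tool_pos: [0.5321, -0.0319, 0.1337]
orientation: [-180.0, 0.1, 0.5]
force: [0.8, -0.4, -4.2]
opening: 0.0178
gripper_force: 30.0
```

step_arm(steps=[[[0.04, -0.44, 0, 0, 0, 0], [0.075, -0.886, 0, 0, 0, 0], [0.075, -0.886, 0, 0, 0, 0]]])

```text
clock: 60.35
tool_pos: [0.5395, 0.0569, 0.1337]
orientation: [180.0, 0.1, 0.5]
force: [0.2, -1.1, -4.7]
opening: 0.0175
gripper_force: 30.0
```

step_arm(steps=[[[0.04, -0.44, 0, 0, 0, 0], [0.075, -0.886, 0, 0, 0, 0], [0.075, -0.886, 0, 0, 0, 0]]])

```text
clock: 60.65
tool_pos: [0.5467, 0.1455, 0.1337]
orientation: [180.0, 0.1, 0.5]
force: [0.3, -0.4, -4.8]
opening: 0.0177
gripper_force: 30.0
```

step_arm(steps=[[[0.04, -0.44, 0, 0, 0, 0], [0.075, -0.886, 0, 0, 0, 0], [0.075, -0.886, 0, 0, 0, 0]]])

```text
clock: 60.95
tool_pos: [0.5537, 0.2342, 0.1335]
orientation: [180.0, 0.1, 0.5]
force: [-0.8, -0.1, -5.6]
opening: 0.0182
gripper_force: 30.0
```

step_arm(steps=[[[0.04, -0.44, 0, 0, 0, 0], [0.075, -0.886, 0, 0, 0, 0], [0.075, -0.886, 0.3, 0, 0, 0], [0.075, -0.886, 0.6, 0, 0, 0], [0.075, -0.886, 0.9, 0, 0, 0], [0.075, -0.886, 0.9, 0, 0, 0], [0.075, -0.886, 0.9, 0, 0, 0]]])

```text
clock: 61.65
tool_pos: [0.5601, 0.3181, 0.0443]
orientation: [179.8, 0.1, 0.4]
force: [0.5, 0.5, -3.9]
opening: 0.018
gripper_force: 30.0
```

step_arm(steps=[[[0, 0, 0.06, 0, 0, 0], [0, 0, 0.12, 0, 0, 0], [0, 0, 0.165, 0, 0, 0], [0, 0, 0.165, 0, 0, 0]]])

```text
clock: 62.05
tool_pos: [0.5603, 0.3189, 0.0286]
orientation: [180.0, 0.0, 0.3]
force: [-0.7, -0.5, -5.4]
opening: 0.0182
gripper_force: 30.0
```

step_arm(steps=[[[0, 0, 0.008, 0, 0, 0], [0, 0, 0.008, 0, 0, 0]]])

```text
clock: 62.25
tool_pos: [0.5607, 0.3193, 0.0283]
orientation: [-180.0, -0.0, 0.4]
force: [0.4, 0.0, -4.8]
opening: 0.0178
gripper_force: 30.0
```

step_arm(steps=[[[0, 0, 0, 0, 0, 0], [0, 0, 0, 0, 0, 0], [0, 0, 0, 0, 0, 0], [0, 0, 0, 0, 0, 0], [0, 0, 0, 0, 0, 0]]], jaw=110)

```text
clock: 62.75
tool_pos: [0.5607, 0.3193, 0.0283]
orientation: [-180.0, -0.0, 0.4]
force: [0.8, 0.2, -0.6]
opening: 0.0488
gripper_force: 0.0
```

step_arm(steps=[[[0, 0, -0.3, 0, 0, 0], [0, 0, -0.6, 0, 0, 0], [0, 0, -1, 0, 0, 0], [0, 0, -1, 0, 0, 0]]])

```text
clock: 63.15
tool_pos: [0.5634, 0.3213, 0.1344]
orientation: [-179.7, -0.5, 0.4]
force: [-0.7, 0.7, 0.2]
opening: 0.0498
gripper_force: 0.0
```

step_arm(steps=[[[-0.12, 0.44, -0.1, 0, 0, 0], [-0.232, 0.888, -0.1, 0, 0, 0], [-0.232, 0.888, -0.1, 0, 0, 0]]])

```text
clock: 63.45
tool_pos: [0.5361, 0.2262, 0.1385]
orientation: [180.0, 0.1, 0.2]
force: [1.4, 0.1, 0.5]
opening: 0.0501
gripper_force: 0.0
```

step_arm(steps=[[[-0.12, 0.44, 0, 0, 0, 0], [-0.232, 0.888, 0, 0, 0, 0], [-0.232, 0.888, 0, 0, 0, 0]]])

```text
clock: 63.75
tool_pos: [0.5132, 0.1374, 0.1381]
orientation: [180.0, 0.1, 0.2]
force: [1.1, 1.0, 0.1]
opening: 0.0499
gripper_force: 0.0
```

step_arm(steps=[[[-0.12, 0.44, 0, 0, 0, 0], [-0.232, 0.888, 0, 0, 0, 0], [-0.232, 0.888, 0, 0, 0, 0]]])

```text
clock: 64.05
tool_pos: [0.4907, 0.0489, 0.138]
orientation: [180.0, 0.1, 0.2]
force: [0.4, 0.1, -0.1]
opening: 0.0498
gripper_force: 0.0
```

step_arm(steps=[[[-0.12, 0.44, 0, 0, 0, 0], [-0.232, 0.888, 0, 0, 0, 0], [-0.232, 0.888, 0, 0, 0, 0]]])

```text
clock: 64.35
tool_pos: [0.4684, -0.0396, 0.138]
orientation: [180.0, 0.0, 0.2]
force: [0.1, 0.5, 0.0]
opening: 0.0495
gripper_force: 0.0
```

step_arm(steps=[[[-0.12, 0.44, 0, 0, 0, 0], [-0.232, 0.888, 0, 0, 0, 0], [-0.232, 0.888, 0, 0, 0, 0], [-0.232, 0.888, 0, 0, 0, 0], [-0.232, 0.888, 0, 0, 0, 0]]])

```text
clock: 64.85
tool_pos: [0.448, -0.1249, 0.1382]
orientation: [-180.0, -0.0, 0.4]
force: [-0.0, 0.6, 0.0]
opening: 0.05
gripper_force: 0.0
```

```bash
python3 - <<'E'
from h import *
dies("wrist",.073,.085,(.4,.66,-.2,-.07))
dies("scene",.05,.07,(.4,.66,.1,.4),10)
E
```

```text
tcp [ 0.448  -0.1249  0.1382] [-180.    -0.     0.4] t 64.8
1271 [ 444.7 -124.8] [44.  17.7] long axis 1.0999999999999943 z 0.0774
tcp [ 0.448  -0.1247  0.1381] [-180.    -0.     0.4] t 64.9
93 [551.4 201.7] [19.3 43.9] long axis 0.0 z 0.0576
91 [561.1 315.3] [44.1 22.2] long axis 2.200000000000003 z 0.0582
```

step_arm(steps=[[[-0.03, 0, 0.3, 0, 0, 0], [-0.03, 0, 0.6, 0, 0, 0], [-0.03, 0, 0.85, 0, 0, 0], [-0.03, 0, 0.93, 0, 0, 0], [-0.03, 0, 0.93, 0, 0, 0], [-0.03, 0, 0.93, 0, 0, 0]]])

```text
clock: 65.55
tool_pos: [0.4452, -0.1251, 0.0459]
orientation: [180.0, -0.1, 0.4]
force: [-0.4, -0.3, 0.4]
opening: 0.0498
gripper_force: 0.0
```

step_arm(steps=[[[0, 0, 0, 0, 0, 0], [0, 0, 0, 0, 0, 0], [0, 0, 0, 0, 0, 0], [0, 0, 0, 0, 0, 0], [0, 0, 0, 0, 0, 0], [0, 0, 0, 0, 0, 0], [0, 0, 0, 0, 0, 0]]], jaw=255)

```text
clock: 66.25
tool_pos: [0.4445, -0.1255, 0.0453]
orientation: [-180.0, -0.0, 0.4]
force: [-1.3, 2.7, 6.2]
opening: 0.0182
gripper_force: 30.0
```

step_arm(steps=[[[0, 0, -0.1, 0, 0, 0], [0, 0, -0.3, 0, 0, 0], [0, 0, -0.6, 0, 0, 0], [0, 0, -0.9, 0, 0, 0], [0, 0, -0.9, 0, 0, 0], [0, 0, -0.9, 0, 0, 0]]])

```text
clock: 66.85
tool_pos: [0.4436, -0.1255, 0.135]
orientation: [-180.0, 0.0, 0.3]
force: [-0.9, -0.3, -6.4]
opening: 0.0176
gripper_force: 30.0
```

step_arm(steps=[[[0.01, -0.44, 0, 0, 0, 0], [0.02, -0.886, 0, 0, 0, 0], [0.02, -0.886, 0, 0, 0, 0]]])

```text
clock: 67.15
tool_pos: [0.445, -0.0337, 0.1337]
orientation: [-180.0, 0.1, 0.5]
force: [0.4, -0.7, -4.8]
opening: 0.018
gripper_force: 30.0
```

step_arm(steps=[[[0.01, -0.44, 0, 0, 0, 0], [0.02, -0.886, 0, 0, 0, 0], [0.02, -0.886, 0, 0, 0, 0]]])

```text
clock: 67.45
tool_pos: [0.4469, 0.055, 0.1338]
orientation: [180.0, 0.1, 0.6]
force: [0.7, -0.4, -5.5]
opening: 0.0178
gripper_force: 30.0
```

step_arm(steps=[[[0.01, -0.44, 0, 0, 0, 0], [0.02, -0.886, 0, 0, 0, 0], [0.02, -0.886, 0, 0, 0, 0]]])

```text
clock: 67.75
tool_pos: [0.4488, 0.1437, 0.1339]
orientation: [180.0, 0.0, 0.5]
force: [0.7, -1.0, -5.4]
opening: 0.0175
gripper_force: 30.0
```

step_arm(steps=[[[0.01, -0.44, 0, 0, 0, 0], [0.02, -0.886, 0, 0, 0, 0], [0.02, -0.886, 0, 0, 0, 0]]])

```text
clock: 68.05
tool_pos: [0.4504, 0.2325, 0.1337]
orientation: [180.0, 0.0, 0.5]
force: [-0.1, -0.6, -5.3]
opening: 0.018
gripper_force: 30.0
```

step_arm(steps=[[[0.01, -0.44, 0, 0, 0, 0], [0.02, -0.886, 0, 0, 0, 0], [0.02, -0.886, 0.3, 0, 0, 0], [0.02, -0.886, 0.6, 0, 0, 0], [0.02, -0.886, 0.9, 0, 0, 0], [0.02, -0.886, 0.9, 0, 0, 0], [0.02, -0.886, 0.9, 0, 0, 0]]])

```text
clock: 68.75
tool_pos: [0.4512, 0.3164, 0.0441]
orientation: [179.8, 0.1, 0.4]
force: [0.5, 0.6, -4.7]
opening: 0.0179
gripper_force: 30.0
```

step_arm(steps=[[[0, 0, 0.06, 0, 0, 0], [0, 0, 0.12, 0, 0, 0], [0, 0, 0.165, 0, 0, 0], [0, 0, 0.165, 0, 0, 0]]])

```text
clock: 69.15
tool_pos: [0.4514, 0.3172, 0.0283]
orientation: [180.0, 0.0, 0.3]
force: [-0.2, 0.0, -5.9]
opening: 0.018
gripper_force: 30.0
```

step_arm(steps=[[[0, 0, 0.009, 0, 0, 0], [0, 0, 0.009, 0, 0, 0]]])

```text
clock: 69.35
tool_pos: [0.4517, 0.3176, 0.0279]
orientation: [-180.0, -0.0, 0.4]
force: [0.3, -0.3, -5.7]
opening: 0.0179
gripper_force: 30.0
```

step_arm(steps=[[[0, 0, 0, 0, 0, 0], [0, 0, 0, 0, 0, 0], [0, 0, 0, 0, 0, 0], [0, 0, 0, 0, 0, 0], [0, 0, 0, 0, 0, 0]]], jaw=110)

```text
clock: 69.85
tool_pos: [0.4517, 0.3176, 0.0279]
orientation: [-180.0, -0.0, 0.4]
force: [0.6, -0.3, -0.5]
opening: 0.0485
gripper_force: 0.0
```

step_arm(steps=[[[0, 0, -0.3, 0, 0, 0], [0, 0, -0.6, 0, 0, 0], [0, 0, -1, 0, 0, 0], [0, 0, -1, 0, 0, 0]]])

```text
clock: 70.25
tool_pos: [0.454, 0.32, 0.1332]
orientation: [-179.6, -0.4, 0.4]
force: [-0.0, -0.1, 0.3]
opening: 0.0498
gripper_force: 0.0
```

step_arm(steps=[[[-0.3, -0.3, -0.4, 0, 0, 0], [-0.6, -0.6, -0.8, 0, 0, 0], [-1, -1, -1, 0, 0, 0], [-1, -1, -1, 0, 0, 0], [-1, -1, -1, 0, 0, 0]]])

```text
clock: 70.75
tool_pos: [0.3496, 0.4197, 0.2296]
orientation: [-179.8, -0.1, 0.5]
force: [0.1, -0.1, -0.8]
opening: 0.0501
gripper_force: 0.0
```

```bash
python3 - <<'E'
from h import *
p,d,cal,P=dies("scene",.05,.1,(.3,.85,-.2,.45),10)
cv2.imwrite("pics/s9.png",cv2.resize(p[60:320,150:450,::-1],None,fx=2.3,fy=2.3))
E
```

```text
tcp [0.3496 0.4197 0.2296] [-1.798e+02 -1.000e-01  5.000e-01] t 70.8
88 [452.4 314.3] [22.8 44. ] long axis -4.699999999999989 z 0.0577
108 [525.7  19.9] [24.1 26.6] long axis -88.4 z 0.0851
93 [551.3 202.3] [43.  20.9] long axis 1.9000000000000057 z 0.0576
94 [561.2 315.9] [22.5 43.3] long axis -2.0 z 0.0579
545 [755.3  19.8] [65.8 67.6] long axis -64.6 z 0.0929
```

View pics/s9.png

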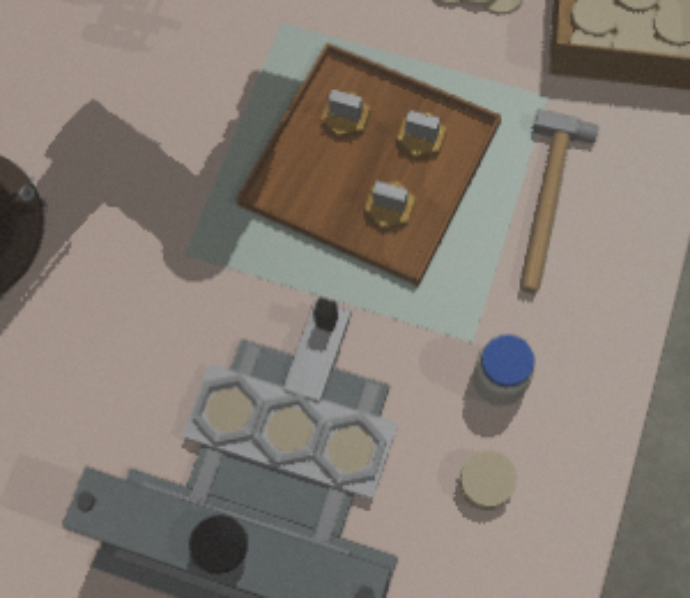

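The final crop shows the dies upright in the tray at (345,108), (420,130) and (390,200). The carriage is out, the knob is up, and the jar, stack and hammer have not moved. Handing in.

```bash
python3 -c "
from plant import *
print(close_job())"
```

```text
the job is handed in; nothing more can be done
None
```

I handed the job in at about 71 s of the 208 s allowed: the three dies were nested and pressed with the carriage in, then stood back in the tray, with the carriage left out at its outer stop and the jar, hammer and coaster stack unmoved.

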